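Clear grip-wire spools off their spindles into the sloping cradles

TASK

Slide the red-flanged copper spool and the yellow-flanged brass spool up off the spindles and lay each one flat on the sloping cradle of its own flange colour, midway across and down at the lower lip. Set them down gently without dropping them, leave the blue-flanged steel spool on its spindle, and do not disturb the oil bottle, file tin, rivet jar or brush.

Things in the scene. Friction and masses are not known exactly. Their poses are not given: they have to be found in the camera images.
- copper_spool: Spool of copper wire with red flanges, a ring 56 mm in diameter and 32 mm high with a 25 mm bore, about 0.3 kg. Origin at the centre of its underside, z along its axis (upright at the start). It sits lowest on one of the two spindles, its underside 20 mm above the bench; the brass spool may lie on top of it
- brass_spool: Spool of brass wire with yellow flanges, a ring 56 mm in diameter and 32 mm high with a 25 mm bore, about 0.3 kg. Origin at the centre of its underside, z along its axis (upright at the start). It always lies on top of another spool, its underside 52 mm above the bench and its top 8 mm above the spindle's end
- steel_spool: Spool of steel wire with blue flanges, a ring 56 mm in diameter and 32 mm high with a 25 mm bore, about 0.3 kg. Origin at the centre of its underside, z along its axis (upright at the start). It sits lowest on the other spindle and stays there; the brass spool may lie on top of it
- copper_spool_center (a point): middle of the copper spool, on its axis, 16 mm from either end
- brass_spool_center (a point): middle of the brass spool, on its axis, 16 mm from either end
- steel_spool_center (a point): middle of the steel spool, on its axis, 16 mm from either end
- stack_stand: Fixed spindle stand that holds two spools at the start: foot disc 136 mm across, 8 mm thick; boss 44 mm across up to 20 mm (spools rest on it); upright spindle 20 mm thick up to 76 mm. Origin on the bench on the spindle's axis, z up. A brass wire-guide rod 8 mm thick, knob on top at 149 mm, stands on the foot 45 mm along +x and 45 mm along +y from the axis
- single_stand: Fixed spindle stand that holds one spool at the start: foot disc 136 mm across, 8 mm thick; boss 44 mm across up to 20 mm (spools rest on it); upright spindle 20 mm thick up to 76 mm. Origin on the bench on the spindle's axis, z up. A brass wire-guide rod 8 mm thick, knob on top at 149 mm, stands on the foot 45 mm along +x and 45 mm along +y from the axis
- red_cradle_deck: red cradle, fixed: red deck 100 mm wide, sloping 30 deg, falling to its -x side (away from the robot and to its left); a wooden lip 8 mm proud at its low edge. Origin on the deck's surface at mid-width, 33 mm up-slope of the lip's inner face, 36 mm above the bench; +x up the slope, y level, z out of the deck. Deck spans x -39 to +68 mm. A spool against the lip is centred at x = -5 mm
- yellow_cradle_deck: yellow cradle, fixed: yellow deck 100 mm wide, sloping 30 deg, falling to its -x side (away from the robot and to its left); a wooden lip 8 mm proud at its low edge. Origin on the deck's surface at mid-width, 33 mm up-slope of the lip's inner face, 36 mm above the bench; +x up the slope, y level, z out of the deck. Deck spans x -39 to +68 mm. A spool against the lip is centred at x = -5 mm
- red_cradle_guide (a point): free tip of the red cradle's steel wire guide, a fixed rod 10 mm thick: it rises from the bench behind the deck's high end (65 mm behind the deck's origin, seen from above) to 160 mm and runs level at mid-width out over the deck; this tip is 160 mm above the bench, almost straight above the deck's origin (15 mm to its high side)
- yellow_cradle_guide (a point): free tip of the yellow cradle's steel wire guide, a fixed rod 10 mm thick: it rises from the bench behind the deck's high end (65 mm behind the deck's origin, seen from above) to 160 mm and runs level at mid-width out over the deck; this tip is 160 mm above the bench, almost straight above the deck's origin (15 mm to its high side)
- oil_bottle: amber oil bottle with black cap, 56 mm across, 150 mm tall, standing loose; origin at the centre of its foot, z up
- file_tin: blue tin 76 mm across and 110 mm tall holding files whose wooden handles reach 215 mm, standing loose; origin at the centre of its foot, z up
- rivet_jar: glass jar with metal lid, 56 mm across, 70 mm tall, standing loose; origin at the centre of its foot, z up
- file_brush: brush with handle, 180 mm long, lying loose on the bench along its x axis; origin under its middle
There are look-alikes about, which are no part of the job. What is shaped like the part that bears yellow_cradle_deck but green is not meant. There is more than one size of the brass_spool; the job needs the smaller.

How it is judged (in metres and radians):
At the end, for the whole second after the job is handed in: Each spool flat on its own colour's deck (axis within 0.1 rad of the deck's z, middle 11-21 mm above it), middle within 25 mm of the midline and -10 to +12 mm up-slope of the origin, under 0.02 m/s; steel spool within 15 mm and 0.15 rad of its start, bystanders within 25 mm (x of copper_spool_center in the frame of red_cradle_deck between -0.01 and 0.012 m and y of copper_spool_center in the frame of red_cradle_deck between -0.025 and 0.025 m and z of copper_spool_center in the frame of red_cradle_deck between 0.011 and 0.021 m and angle between the z axis of copper_spool and the z axis of red_cradle_deck, either way round below 0.1 rad and linear speed of each of copper_spool, brass_spool below 0.02 m/s and x of brass_spool_center in the frame of yellow_cradle_deck between -0.01 and 0.012 m and y of brass_spool_center in the frame of yellow_cradle_deck between -0.025 and 0.025 m and z of brass_spool_center in the frame of yellow_cradle_deck between 0.011 and 0.021 m and angle between the z axis of brass_spool and the z axis of yellow_cradle_deck, either way round below 0.1 rad and distance of steel_spool_center from where it was at the start of the episode below 0.015 m and angle between steel_spool's own z axis and vertical below 0.15 rad and distance of each of oil_bottle, file_tin, rivet_jar, file_brush from where it was at the start of the episode below 0.025 m); the robot touches nothing.
It fails at once if the copper spool is dropped or thrown (over 0.45 m/s while the fingers do not touch it) (linear speed of copper_spool above 0.45 m/s and contact force between the fingers and copper_spool below 0.1 N).
It fails at once if the brass spool is dropped or thrown (over 0.45 m/s while the fingers do not touch it) (linear speed of brass_spool above 0.45 m/s and contact force between the fingers and brass_spool below 0.1 N).
It fails at once if the steel spool is taken from its spindle (its middle moves over 30 mm) (distance of steel_spool_center from where it was at the start of the episode above 0.03 m).
It fails at once if a bystander (oil bottle, file tin, rivet jar, brush) is moved over 40 mm (distance of any of oil_bottle, file_tin, rivet_jar, file_brush from where it was at the start of the episode above 0.04 m).
It fails at once if the oil bottle, file tin or rivet jar is tipped over 0.35 rad (angle between any of oil_bottle, file_tin, rivet_jar's own z axis and vertical above 0.35 rad).
It also fails if it takes over 67 s, if anything falls off the work surface, if the arm or the gripper's body presses on something with over 40 N, if the wrist force passes 120 N, or if a joint passes its speed limit or range.

ROBOT

A 6-joint arm with a two-finger parallel gripper is mounted at the origin on the work surface. World frame = base frame: x ahead of the robot, y to its left, z up, the work surface at z = 0. Lengths are in m, angles in degrees, forces in N, time in s.
With the tool pointing down it reaches from about 0.25 to 0.85 m from the base axis. Payload 12.5 kg.
Tool frame: the origin (TCP) lies at the very end of the fingers, on their centre line; the grasp point (between the pads) lies 19 mm behind it; z points along the fingers, y is the line along which they close (so a half turn about z gives the same grasp; the last joint's range is limited). The gripper opens to 93 mm and grips with 3 to 60 N. Pads are 15 mm wide; open, the fingers measure 128 mm over their backs; the gripper's body (75 mm by 188 mm) begins 65 mm behind the grasp point.
Start: joints at [-4.847, 20.094, 94.641, -0, 65.266, -4.847], TCP at [0.55, 0, 0.219] pointing down, gripper open.
Joint ranges: [-157.81, 157.81], [-45, 120.19], [0.68, 151.7], [-89.99, 269.99], [4.06, 180], [-164.3, 164.3]. Speed limits (degrees/s): [127.2, 127.2, 159.86, 180, 180, 180].

INTERFACE

Orientations are given as [roll, pitch, yaw] about the fixed x, y, z axes, in that order (R = Rz(yaw) Ry(pitch) Rx(roll)).
In Python, from plant import r, viewer gives the robot as it stands. The module is installed in compiled form; this text tells all that it offers.
- The arm moves only by the tool step_arm, never from a script. Its argument "rows" is a list of rows, each an object of numbers: "tx", "ty", "tz": the shift along the world's x, y, z in mm; "roll": the turn about the world's z in rad. A call has exactly 5 rows; each row is the pose to reach, as a shift and turn from the pose commanded when the call began; what a row does not reach only later rows make up. A row lasts 1/10 s, in which the tool goes at most 50 mm and 8.59 degrees, less where a joint would pass 70% of its speed; a pose out of reach is approached as far as the arm can. A call with a gripper value outside its range is refused whole. "grip" is the opening, from -1 (shut) to 1 (fully open), set as the call begins (left out, the last holds). The fingers move at their own pace and stop on an object; "force" is the grip in N (left out, the last holds). Time passes only in rows, so rows that repeat a pose let the fingers close, or fill a call up. It gives the time, the measured TCP pose, the force, the opening and the grip force at its end, in the units of the state.
- r.read_state(): the state, without advancing time (a new reading comes with each control period).
- viewer.read_camera(name): name is "scene" or "side" or "wrist"; returns the picture (480x640x3 uint8, red, green, blue); there is no depth.
- viewer.camera_model(name): a dict with "fx", "fy", "cx", "cy" (pixels), "R" (3x3) and "t" (3): a world point X has camera coordinates R X + t; the wrist camera has in their place "hand_eye" (4x4, takes a point from camera to tool coordinates, whose origin is the TCP and whose axes are the flange's). Camera axes: x right, y down, z forward; pixel columns grow to the right and rows downward; lengths in m; the calibration is good to about 2 mm. A picture is of the moment at which its call begins: read the wrist's pose just before it. camera_model takes no time and is no camera call.
- r.hand_in(): hands the job in; it is judged then, once.
The state is a dict: "t": time; "joints": joint angles; "joint_velocities": joint speeds; "joint_efforts": joint torques, N m; "ee_pos": TCP position; "eef_rot": TCP orientation; "force": force on the tool from outside, world axes, zero at the start; "ft_torque": the same for the moment, N m; "grip_width": finger opening in m; "grasp_force": force on a finger pad.
Only numpy, scipy, OpenCV 4.12 (cv2) and the standard library are available. Lean on these libraries where they do the work, as an engineer would, in place of code of your own. Each camera call takes 0.05 s, during which the arm holds its last target. There are 200 camera calls.

## Working session

There is one attempt and no reset: what is moved stays moved. The work goes in short steps, Python scripts to look and compute and a tool call to move; the robot and the scene stay as the last step left them, time stands still between calls to the robot, and variables do not carry over. Pictures are saved under pics/ and viewed, at most 10 in all, crops included, and the job is handed in when it is done.

Besides the shell and the picture viewer there is one more tool, called after "Request:" by a JSON object that holds its "fn" and its "kwargs", one argument or row to a line. step_arm: Moves the arm, as the interface text tells. Its arguments: {"type":"object","properties":{"rows":{"type":"array","items":{"type":"object","properties":{"tx":{"type":"number"},"ty":{"type":"number"},"tz":{"type":"number"},"roll":{"type":"number"}}}},"grip":{"type":"number"},"force":{"type":"number"}},"required":["rows"]}

```bash
mkdir -p pics; python3 - <<'E'
from plant import r, viewer
import cv2
print(r.read_state())
for n in ["scene","side","wrist"]:
    cv2.imwrite(f"pics/{n}0.png", viewer.read_camera(n)[:,:,::-1]); print(n,viewer.camera_model(n))
E
```

```text
{'t': 0.0, 'joints': array([-4.84676148e+00,  2.01249345e+01,  9.46769455e+01, -1.38761934e-03,
        6.52636301e+01, -4.84691969e+00]), 'joint_velocities': array([ 0.0418242 ,  0.04047329,  0.03316958,  0.0983417 , -0.12502064,
        0.01290263]), 'joint_efforts': array([ 1.41757551e-03, -4.97321892e+01, -2.85254824e+01,  6.99741254e-02,
        2.57699919e-02, -1.73020858e-04]), 'ee_pos': array([5.49663096e-01, 5.24456019e-05, 2.18095743e-01]), 'eef_rot': array([-1.79934618e+02, -4.28007232e-03,  9.00007371e+01]), 'force': array([0.08035314, 0.14623768, 0.32436554]), 'ft_torque': array([ 0.01586997, -0.00187392,  0.03236403]), 'grasp_force': 0.0, 'grip_width': 0.09292555955881882}
scene {'fx': 567.4854850677029, 'fy': 567.4854850677029, 'cx': 311.5350222873252, 'cy': 239.95242488937194, 'R': array([[-0.62283244,  0.78193649,  0.02559459],
       [ 0.41279295,  0.35623866, -0.83826965],
       [-0.66459141, -0.51153626, -0.54465486]]), 't': array([ 0.35834415, -0.13156491,  1.54907954])}
side {'fx': 505.03820336681895, 'fy': 505.03820336681895, 'cx': 324.00755829132817, 'cy': 235.4438679313955, 'R': array([[ 0.94890766, -0.31536606,  0.01088572],
       [-0.19431304, -0.61115525, -0.76728854],
       [ 0.24862963,  0.72597073, -0.64120964]]), 't': array([-0.55319419,  0.22356922,  1.29085727])}
wrist {'fx': 400.7672912404335, 'fy': 400.7672912404335, 'cx': 316.14758090589123, 'cy': 244.38378318267826, 'hand_eye': array([[-2.27132735e-04, -9.56119400e-01, -2.92977201e-01,
         8.08278466e-02],
       [ 9.99999430e-01, -5.22831164e-04,  9.30981701e-04,
        -9.75849531e-05],
       [-1.04330728e-03, -2.92976823e-01,  9.56118974e-01,
        -1.65057440e-01],
       [ 0.00000000e+00,  0.00000000e+00,  0.00000000e+00,
         1.00000000e+00]])}
```

View pics/scene0.png

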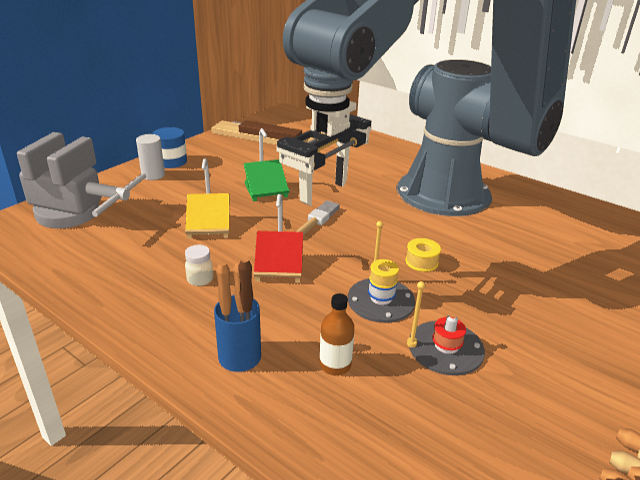

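View pics/side0.png

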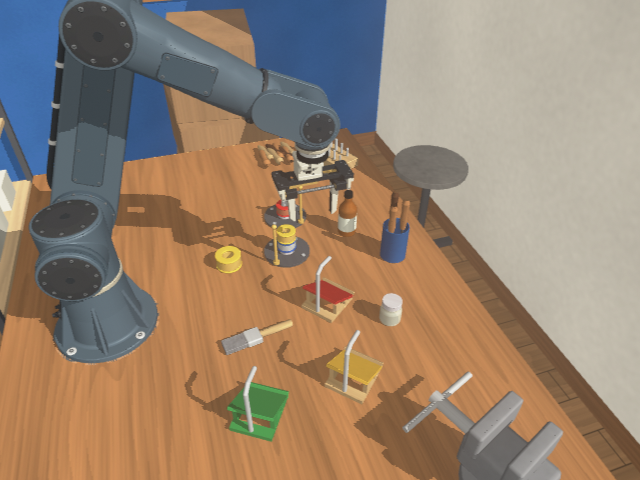

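The scene view shows the yellow cradle at (208,212), the red at (279,252) and the green decoy at (266,178). The small brass spool sits on the blue one at (383,275), the copper spool is at (450,337), and the loose yellow spool at (423,254) is a look-alike. Next, zoomed crops for picking points.

```bash
python3 - <<'E'
import cv2,numpy as np
def tile(f,boxes,out):
    im=cv2.imread(f); T=[]
    for x,y,w,h,s in boxes:
        c=cv2.resize(im[y:y+h,x:x+w],None,fx=s,fy=s,interpolation=cv2.INTER_CUBIC)
        for k in range((-x)%10,w,10): cv2.line(c,(k*s,0),(k*s,8 if (x+k)%50 else 18),(255,255,255),1)
        for k in range((-y)%10,h,10): cv2.line(c,(0,k*s),(8 if (y+k)%50 else 18,k*s),(255,255,255),1)
        T.append(c)
    cv2.imwrite(out,np.hstack(T)); print([t.shape for t in T])
tile("pics/scene0.png",[(180,150,130,140,3),(340,210,130,140,3)] ,"pics/s1.png")
tile("pics/side0.png",[(295,255,100,150,4),(240,190,100,150,4)],"pics/d1.png")
E
```

```text
[(420, 390, 3), (420, 390, 3)]
[(600, 400, 3), (600, 400, 3)]
```

View pics/s1.png

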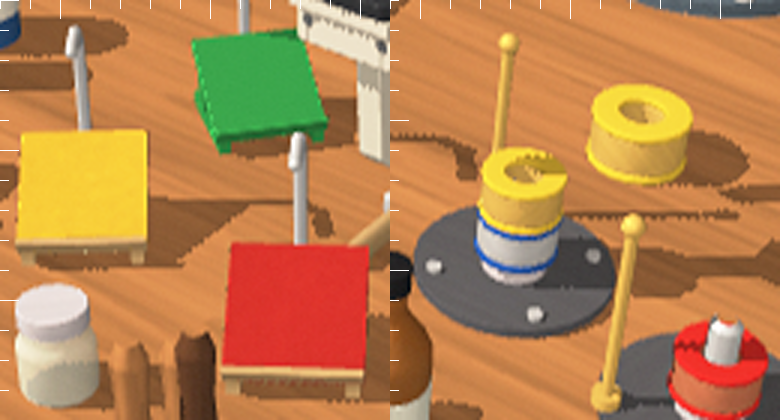

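View pics/d1.png

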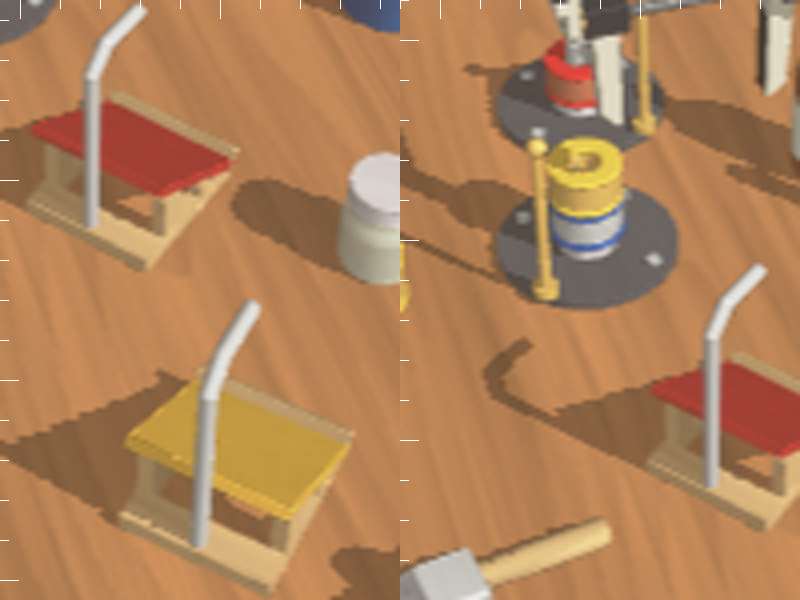

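Crops give clear deck corners, guide tips, spool tops and knobs in both views (e.g. the yellow deck in the scene view spans (187,194)–(229,230), and its guide tip is at (205,162)). Fitting poses from these.

```bash
cat > h.py <<'E'
import numpy as np
from plant import r, viewer
from scipy.optimize import least_squares
from scipy.spatial.transform import Rotation as Ro
CM={n:viewer.camera_model(n) for n in ("scene","side")}
def proj(n,X):
    m=CM[n]; c=np.atleast_2d(X)@np.array(m["R"]).T+m["t"]
    return np.c_[m["fx"]*c[:,0]/c[:,2]+m["cx"], m["fy"]*c[:,1]/c[:,2]+m["cy"]]
def deckpts(p,P): # P in deck frame (m)
    return (Ro.from_euler("z",p[2])*Ro.from_euler("y",-np.pi/6)).apply(P)+[p[0],p[1],.036]
def fit(f,x0): return least_squares(f,x0,loss="soft_l1",x_scale=.01)
E
python3 - <<'E'
from h import *
D=lambda *a:np.array(a)/1000.
obs={"yellow":dict(scene=[(187.3,194.3),(229,193.3),(229.3,230),(185.7,231)],side=[(327,364.5),(367.5,383.5),(381.7,365.7),(345.7,350)],gs=(205,161.7),gd=(358.7,331.2)),
"red":dict(scene=[(257,231.3),(302.7,232.3),(302.3,274.7),(254,272)],side=[(303,287.5),(335,303),(353,295),(321,280.7)],gs=(279.3,197.3),gd=(330,258))}
# scene order UL,UR,LR,LL ; scene image-left = -y side of world-ish -> test both signs
for k,o in obs.items():
    best=None
    for s in (1,-1):
        S=D((68,s*50,0),(68,-s*50,0),(-33,-s*50,8),(-33,s*50,8))
        for s2 in (1,-1):
            T=D((68,s2*50,0),(68,-s2*50,0),(-33,-s2*50,0),(-33,s2*50,0))
            for y in np.arange(0,6.28,.8):
                f=lambda p:np.r_[(proj("scene",deckpts(p,S))-o["scene"]).ravel(),(proj("side",deckpts(p,T))-o["side"]).ravel()]
                q=fit(f,[.6,-.1,y])
                if best is None or q.cost<best[0]: best=(q.cost,q.x,f(q.x),s,s2)
    p=best[1]; print(k,best[0],p[:2].round(4),np.degrees(p[2]),best[3:]); print(best[2].round(1))
    g=lambda X:np.r_[(proj("scene",X)-o["gs"])[0],(proj("side",X)-o["gd"])[0]]
    q=fit(g,[p[0],p[1],.16]); print(" tip",q.x.round(4),q.cost, "expected",p[:2]+.015*np.array([np.cos(p[2]),np.sin(p[2])]))
def tri(a,b,z=None):
    if z is None: q=fit(lambda X:np.r_[(proj("scene",X)-a)[0],(proj("side",X)-b)[0]] ,[.6,.2,.1])
    else: q=fit(lambda X:np.r_[(proj("scene",[*X,z])-a)[0],(proj("side",[*X,z])-b)[0] if b else []],[.6,.2])
    return q.x.round(4),round(q.cost,2)
print("brass",tri((384.7,268),(286.6,230.5),.084),tri((384.7,268),(286.6,230.5)))
print("foot",tri((381.7,300),(286.9,251.2),.008))
print("knob",tri((379.3,224),(274.5,226.7)))
print("copper",tri((450,324.5),None,.052),"knob",tri((420.7,285.3),None,.146))
for n,a,z in [("bottle cap",(340,298),.15),("jar lid",(198,252),.07),("tin front",(238,310),.11),("brush a",(335,205),.01),("brush b",(300,233),.01),("decoy",(423,246),.045)]: print(n,tri(a,None,z))
E
```

```text
yellow 7.792141025929333 [ 0.5531 -0.3321] 223.7233948179824 (1, -1)
[-0.8 -0.7 -0.3 -0.5 -0.8 -1.9 -1.1 -1.7 -0.6 -1.4  0.2 -1.9 -0.1 -0.1
 -2.6 -0.9]
 tip [ 0.5389 -0.3477  0.1699] 2.505228004550105 expected [ 0.54225349 -0.34242371]
red 5.355073038183334 [ 0.5713 -0.0935] 218.52618155733353 (1, -1)
[-0.4 -1.   0.2 -1.  -0.4 -2.1 -0.4 -0.4 -0.3 -1.8  0.6 -1.4 -0.5 -0.7
  0.2 -1.1]
 tip [ 0.552  -0.111   0.1697] 3.0219801200757916 expected [ 0.55953854 -0.10287043]
brass (array([0.5102, 0.1262]), np.float64(0.51)) (array([0.5091, 0.1256, 0.0819]), np.float64(0.12))
foot (array([0.5103, 0.1282]), np.float64(2.29))
knob (array([0.465 , 0.0784, 0.1427]), np.float64(0.06))
copper (array([0.5417, 0.2878]), np.float64(0.0)) knob (array([0.5908, 0.242 ]), np.float64(0.0))
bottle cap (array([0.7104, 0.1612]), np.float64(0.0))
jar lid (array([ 0.6947, -0.2022]), np.float64(0.0))
tin front (array([0.8045, 0.0227]), np.float64(0.0))
brush a (array([ 0.2678, -0.1685]), np.float64(0.0))
brush b (array([ 0.4297, -0.151 ]), np.float64(0.0))
decoy (array([0.338 , 0.1205]), np.float64(0.0))
```

Request:
{"fn": "step_arm", "kwargs": {
  "rows": [
    {"tx": -8, "ty": 26, "tz": 0, "roll": -0.1},
    {"tx": -16, "ty": 52, "tz": 0, "roll": -0.2},
    {"tx": -24, "ty": 78, "tz": 0, "roll": -0.3},
    {"tx": -32, "ty": 104, "tz": 0, "roll": -0.4},
    {"tx": -40, "ty": 126, "tz": 0, "roll": -0.46}
  ],
  "grip": 1
}}

```text
t: 0.65
ee_pos: [0.5094, 0.1272, 0.2184]
eef_rot: [-180.0, 0.0, 63.4]
force: [0.9, -0.4, 0.6]
grip_width: 0.093
grasp_force: 0.0
```

```bash
cat >> h.py <<'E'
import cv2
W=viewer.camera_model("wrist")
def snap(f):
    s=r.read_state(); im=viewer.read_camera("wrist"); cv2.imwrite(f,im[:,:,::-1]); return im,T(s)
def T(s):
    M=np.eye(4); M[:3,:3]=Ro.from_euler("xyz",s["eef_rot"],degrees=True).as_matrix(); M[:3,3]=s["ee_pos"]; return M@np.array(W["hand_eye"])
def ray(M,u,v,z):
    d=M[:3,:3]@[(u-W["cx"])/W["fx"],(v-W["cy"])/W["fy"],1]; o=M[:3,3]
    return o+d*(z-o[2])/d[2]
def wproj(M,X):
    c=(np.atleast_2d(X)-M[:3,3])@M[:3,:3]; return np.c_[W["fx"]*c[:,0]/c[:,2]+W["cx"],W["fy"]*c[:,1]/c[:,2]+W["cy"]]
E
python3 - <<'E'
from h import *
im,M=snap("pics/w1.png"); np.save("M1.npy",M); s=r.read_state(); print(s["t"],s["ee_pos"],s["eef_rot"]); print(wproj(M,[[.51,.126,.084],[.465,.078,.145]]))
E
```

```text
0.7 [0.50841218 0.12938375 0.21844803] [-1.79929866e+02 -2.03439340e-02  6.33493847e+01]
[[316.69731024 232.07534532]
 [289.02715965 346.09644861]]
```

View pics/w1.png

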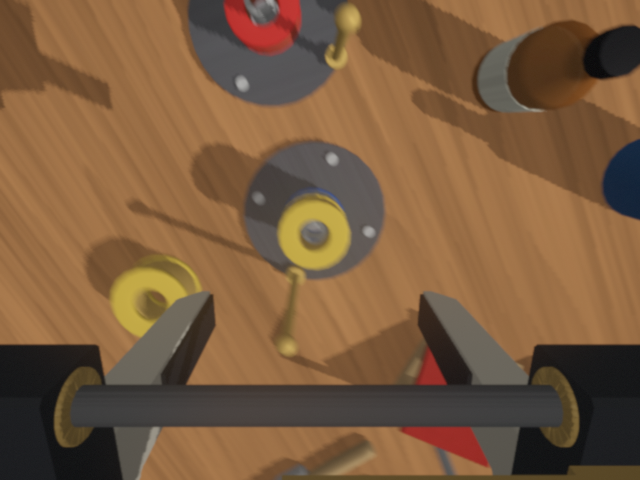

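The wrist view shows the brass spool's top at about (314,232), with its rod knob at (288,345). The copper spool is cut off at (263,12).

```bash
python3 - <<'E'
from h import *
M=np.load("M1.npy"); im=cv2.imread("pics/w1.png"); hsv=cv2.cvtColor(im,cv2.COLOR_BGR2HSV)
m=cv2.inRange(hsv,(20,150,120),(35,255,255)); m[:,:260]=0;m[:,370:]=0;m[:185]=0;m[280:]=0
c=max(cv2.findContours(m,0,1)[0],key=cv2.contourArea); e=cv2.fitEllipse(cv2.convexHull(c)); print(e, cv2.minEnclosingCircle(c))
print(ray(M,*e[0],.084), ray(M,288,345,.145), "cu", ray(M,263,14,.052))
s=r.read_state(); print(s["ee_pos"],s["eef_rot"])
E
```

```text
((313.4209899902344, 231.91677856445312), (67.4874267578125, 71.43582153320312), 22.121036529541016) ((313.5, 231.5), 36.11796188354492)
[0.50778877 0.12724903 0.084     ] [0.46477074 0.07905212 0.145     ] cu [0.54513163 0.28449331 0.052     ]
[0.50841218 0.12938375 0.21844803] [-1.79929866e+02 -2.03439340e-02  6.33493847e+01]
```

Request:
{"fn": "step_arm", "kwargs": {
  "rows": [
    {"tx": 1, "ty": 5, "tz": -35},
    {"tx": 1, "ty": 5, "tz": -75},
    {"tx": 1, "ty": 5, "tz": -110},
    {"tx": 1, "ty": 5, "tz": -135},
    {"tx": 1, "ty": 5, "tz": -147}
  ]
}}

```text
validation failed for argument at $.ro...
```

Request:
{"fn": "step_arm", "kwargs": {
  "rows": [
    {"tx": 0},
    {"tx": 0},
    {"tx": 0},
    {"tx": 0},
    {"tx": 0}
  ],
  "grip": -1,
  "force": 15
}}

```text
validation failed for argument at $.ro...
```

Request:
{"fn": "step_arm", "kwargs": {
  "rows": [
    {"tx": 0},
    {"tx": 0},
    {"tx": 0},
    {"tx": 0},
    {"tx": 0}
  ]
}}

```text
validation failed for argument at $.ro...
```

Request:
{"fn": "step_arm", "kwargs": {
  "rows": [
    {"tx": 1, "ty": 5, "tz": -35, "roll": 0},
    {"tx": 1, "ty": 5, "tz": -75, "roll": 0},
    {"tx": 1, "ty": 5, "tz": -110, "roll": 0},
    {"tx": 1, "ty": 5, "tz": -135, "roll": 0},
    {"tx": 1, "ty": 5, "tz": -147, "roll": 0}
  ]
}}

```text
t: 1.2
ee_pos: [0.5099, 0.1306, 0.0695]
eef_rot: [-179.8, 0.1, 63.7]
force: [0.3, -1.1, 0.7]
grip_width: 0.0929
grasp_force: 0.0
```

Request:
{"fn": "step_arm", "kwargs": {
  "rows": [
    {"tx": 0, "ty": 0, "tz": 0, "roll": 0},
    {"tx": 0, "ty": 0, "tz": 0, "roll": 0},
    {"tx": 0, "ty": 0, "tz": 0, "roll": 0},
    {"tx": 0, "ty": 0, "tz": 0, "roll": 0},
    {"tx": 0, "ty": 0, "tz": 0, "roll": 0}
  ],
  "grip": -1,
  "force": 15
}}

```text
t: 1.7
ee_pos: [0.5114, 0.1311, 0.0724]
eef_rot: [179.9, -0.0, 63.6]
force: [-0.3, 0.3, 0.2]
grip_width: 0.0574
grasp_force: 0.0
```

Request:
{"fn": "step_arm", "kwargs": {
  "rows": [
    {"tx": 0, "ty": 0, "tz": 0, "roll": 0},
    {"tx": 0, "ty": 0, "tz": 0, "roll": 0},
    {"tx": 0, "ty": 0, "tz": 0, "roll": 0},
    {"tx": 0, "ty": 0, "tz": 0, "roll": 0},
    {"tx": 0, "ty": 0, "tz": 0, "roll": 0}
  ]
}}

```text
t: 2.2
ee_pos: [0.5111, 0.1312, 0.0721]
eef_rot: [180.0, -0.0, 63.6]
force: [-3.1, 1.5, 6.7]
grip_width: 0.0541
grasp_force: 15.0
```

Request:
{"fn": "step_arm", "kwargs": {
  "rows": [
    {"tx": 0, "ty": 0, "tz": 5, "roll": 0},
    {"tx": 0, "ty": 0, "tz": 12, "roll": 0},
    {"tx": 0, "ty": 0, "tz": 20, "roll": 0},
    {"tx": 0, "ty": 0, "tz": 30, "roll": 0},
    {"tx": 0, "ty": 0, "tz": 40, "roll": 0}
  ]
}}

```text
t: 2.7
ee_pos: [0.511, 0.131, 0.1126]
eef_rot: [180.0, -0.0, 63.6]
force: [0.3, -0.3, -4.6]
grip_width: 0.0541
grasp_force: 15.0
```

```bash
python3 - <<'E'
from h import *
print(r.read_state())
a=cv2.resize(viewer.read_camera("scene")[170:320,320:470,::-1],None,fx=2.66,fy=2.66,interpolation=2)
b=cv2.resize(viewer.read_camera("wrist")[:,:,::-1],(532,399))
cv2.imwrite("pics/g1.png",np.hstack([a,b])[:, :800])
print(a.shape)
cv2.imwrite("pics/g1.png",cv2.resize(np.hstack([a,b]),(800,345)))
E
```

```text
{'t': 2.7, 'joints': array([ 9.32343705e+00,  2.56980290e+01,  1.03390995e+02, -1.42151278e-03,
        5.08972312e+01,  3.56814453e+01]), 'joint_velocities': array([-0.03240134, -9.0914949 , -3.63235472, -0.11544425, 12.39989638,
        0.05900098]), 'joint_efforts': array([ 3.58393045e-03, -5.09515786e+01, -2.43899596e+01,  3.21413297e-02,
       -3.63758169e-01, -2.61835075e-04]), 'ee_pos': array([0.51104229, 0.13101814, 0.11261033]), 'eef_rot': array([ 1.79988192e+02, -7.12091157e-03,  6.36428890e+01]), 'force': array([ 0.28481386, -0.28151294, -4.63621402]), 'ft_torque': array([-0.00216236, -0.0104331 ,  0.02184222]), 'grasp_force': 14.966669173445553, 'grip_width': 0.05409908999954077}
(399, 399, 3)
```

View pics/g1.png

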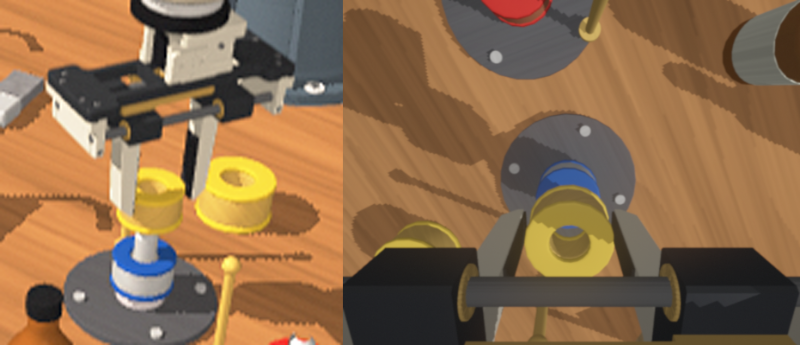

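Request:
{"fn": "step_arm", "kwargs": {
  "rows": [
    {"tx": 0, "ty": 0, "tz": 25, "roll": 0},
    {"tx": 0, "ty": 0, "tz": 60, "roll": 0},
    {"tx": 0, "ty": -10, "tz": 95, "roll": 0},
    {"tx": 0, "ty": -35, "tz": 125, "roll": 0},
    {"tx": 2, "ty": -70, "tz": 138, "roll": 0}
  ],
  "force": 25
}}

```text
t: 3.3
ee_pos: [0.5135, 0.0611, 0.2524]
eef_rot: [179.8, -0.1, 63.8]
force: [0.1, -0.3, -3.4]
grip_width: 0.0536
grasp_force: 25.0
```

Request:
{"fn": "step_arm", "kwargs": {
  "rows": [
    {"tx": 1, "ty": -40, "tz": 0, "roll": 0},
    {"tx": 2, "ty": -80, "tz": 0, "roll": 0},
    {"tx": 3, "ty": -120, "tz": 0, "roll": 0},
    {"tx": 4, "ty": -160, "tz": 0, "roll": 0},
    {"tx": 5, "ty": -200, "tz": 0, "roll": 0}
  ]
}}

```text
t: 3.8
ee_pos: [0.5176, -0.1406, 0.2495]
eef_rot: [-180.0, 0.0, 63.6]
force: [1.0, -0.5, -3.9]
grip_width: 0.0539
grasp_force: 25.0
```

Request:
{"fn": "step_arm", "kwargs": {
  "rows": [
    {"tx": 1, "ty": -40, "tz": 0, "roll": 0},
    {"tx": 2, "ty": -80, "tz": 0, "roll": 0},
    {"tx": 3, "ty": -120, "tz": 0, "roll": 0},
    {"tx": 4, "ty": -160, "tz": 0, "roll": 0},
    {"tx": 5, "ty": -200, "tz": 0, "roll": 0}
  ]
}}

```text
t: 4.3
ee_pos: [0.5226, -0.3405, 0.2493]
eef_rot: [-180.0, -0.0, 63.6]
force: [0.3, -0.6, -3.6]
grip_width: 0.0535
grasp_force: 25.0
```

Request:
{"fn": "step_arm", "kwargs": {
  "rows": [
    {"tx": 0, "ty": -10, "tz": 0, "roll": 0},
    {"tx": 0, "ty": -18, "tz": 0, "roll": 0},
    {"tx": 1, "ty": -21, "tz": 0, "roll": 0},
    {"tx": 1, "ty": -21, "tz": 0, "roll": 0},
    {"tx": 1, "ty": -21, "tz": 0, "roll": 0}
  ]
}}

```text
t: 4.8
ee_pos: [0.5243, -0.3589, 0.2498]
eef_rot: [-180.0, -0.0, 63.7]
force: [0.2, 0.4, -3.8]
grip_width: 0.0537
grasp_force: 25.0
```

```bash
python3 - <<'E'
from h import *
im,M=snap("pics/w2.png"); np.save("M2.npy",M); s=r.read_state(); print(s)
p=[.553,-.332,np.radians(223.7)]
print(wproj(M,deckpts(p,np.array([(68,50,0),(68,-50,0),(-33,-50,0),(-33,50,0)])/1000.)).round(), wproj(M,[[.542,-.342,.16]]))
E
```

```text
{'t': 4.85, 'joints': array([-3.86062497e+01,  2.75593532e+01,  7.89387495e+01,  6.96806558e-03,
        7.35025889e+01, -1.23108516e+01]), 'joint_velocities': array([-1.44092298e-01,  6.42845168e-02, -1.35645330e-01, -5.36561088e-05,
        5.30833610e-02, -3.77731661e-02]), 'joint_efforts': array([-2.14550570e-01, -6.15098977e+01, -3.22978842e+01,  3.18313739e-02,
        1.97555590e-02,  3.12237200e-03]), 'ee_pos': array([ 0.52421881, -0.359026  ,  0.2497977 ]), 'eef_rot': array([ 1.79999251e+02, -6.67503116e-03,  6.37026231e+01]), 'force': array([ 0.31463249, -0.79913583, -4.78105859]), 'ft_torque': array([ 0.01052121,  0.04557509, -0.01968451]), 'grasp_force': 24.958189847516223, 'grip_width': 0.05355476912105904}
[[360. 256.]
 [255. 219.]
 [291. 122.]
 [388. 159.]] [[328.15973889 214.82472599]]
```

View pics/w2.png

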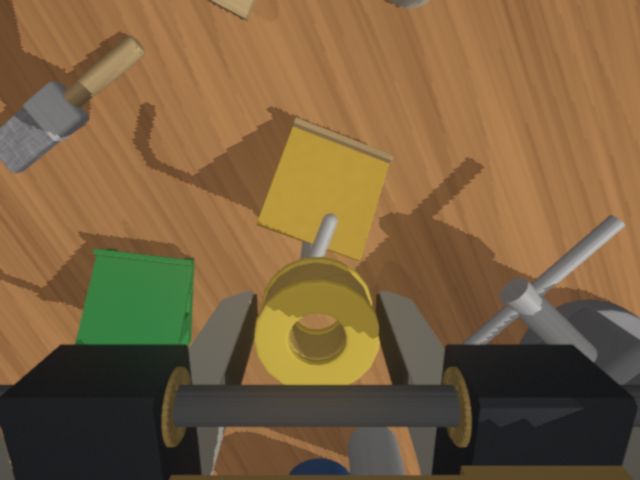

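The wrist view shows the yellow deck with high corners (258,223) and (362,260), lip corners (294,127) and (388,162), and the guide tip at (332,214). The held spool's top is centred near (317,338).

```bash
python3 - <<'E'
from h import *
M=np.load("M2.npy")
P=np.array([(68,50,0),(68,-50,0),(-33,-50,0),(-33,50,0)])/1000.
O=np.array([(362,260),(258,223),(294,127),(388,162)])
q=fit(lambda p:(wproj(M,deckpts(p,P))-O).ravel(),[.553,-.332,np.radians(223.7)]); p=q.x
print(p[:2],np.degrees(p[2]),q.fun.round(1)); np.save("yel.npy",p)
tip=ray(M,331.5,215,.163); Rz=Ro.from_euler("z",p[2]).as_matrix()
print("tip in deck horiz frame",Rz.T@(tip-[*p[:2],0]))
s=r.read_state(); Rt=Ro.from_euler("xyz",s["eef_rot"],degrees=True).as_matrix()
for z in (.26,.262,.264): print("spool in tool",Rt.T@(ray(M,317,338,z)-s["ee_pos"]))
E
```

```text
[ 0.55319068 -0.33627767] 223.69198297381394 [ 0.3 -0.1 -0.5  0.4 -1.2 -1.   2.2  0.7]
tip in deck horiz frame [ 0.01081156 -0.00185677  0.163     ]
spool in tool [-0.00897387  0.00085295 -0.01020334]
spool in tool [-0.00781215  0.00084638 -0.0122032 ]
spool in tool [-0.00665043  0.00083981 -0.01420307]
```

Request:
{"fn": "step_arm", "kwargs": {
  "rows": [
    {"tx": 10, "ty": 16, "tz": 0, "roll": 0},
    {"tx": 20, "ty": 32, "tz": 0, "roll": 0},
    {"tx": 30, "ty": 48, "tz": -10, "roll": 0},
    {"tx": 34, "ty": 55.5, "tz": -40, "roll": 0},
    {"tx": 34, "ty": 55.5, "tz": -75, "roll": 0}
  ]
}}

```text
t: 5.35
ee_pos: [0.5597, -0.3021, 0.1741]
eef_rot: [179.9, -0.0, 63.8]
force: [0.4, 0.1, -4.5]
grip_width: 0.0534
grasp_force: 25.0
```

Request:
{"fn": "step_arm", "kwargs": {
  "rows": [
    {"tx": 0, "ty": 0, "tz": -35, "roll": 0},
    {"tx": 0, "ty": 0, "tz": -65, "roll": 0},
    {"tx": 0, "ty": 0, "tz": -85, "roll": 0},
    {"tx": 0, "ty": 0, "tz": -97, "roll": 0},
    {"tx": 0, "ty": 0, "tz": -102, "roll": 0}
  ]
}}

```text
t: 5.85
ee_pos: [0.558, -0.3033, 0.0713]
eef_rot: [-179.9, -0.0, 63.7]
force: [-0.1, 0.1, -5.0]
grip_width: 0.0539
grasp_force: 25.0
```

Request:
{"fn": "step_arm", "kwargs": {
  "rows": [
    {"tx": 0, "ty": 0, "tz": -2, "roll": 0},
    {"tx": 0, "ty": 0, "tz": -4, "roll": 0},
    {"tx": 0, "ty": 0, "tz": -6, "roll": 0},
    {"tx": 0, "ty": 0, "tz": -8, "roll": 0},
    {"tx": 0, "ty": 0, "tz": -10, "roll": 0}
  ],
  "force": 15
}}

```text
t: 6.35
ee_pos: [0.5581, -0.3046, 0.0628]
eef_rot: [180.0, 0.0, 63.6]
force: [0.4, -0.3, -4.7]
grip_width: 0.0539
grasp_force: 15.0
```

Request:
{"fn": "step_arm", "kwargs": {
  "rows": [
    {"tx": 0, "ty": 0, "tz": -1, "roll": 0},
    {"tx": 0, "ty": 0, "tz": -2, "roll": 0},
    {"tx": 0, "ty": 0, "tz": -3, "roll": 0},
    {"tx": 0, "ty": 0, "tz": -4, "roll": 0},
    {"tx": 0, "ty": 0, "tz": -5, "roll": 0}
  ],
  "force": 12
}}

```text
t: 6.85
ee_pos: [0.5594, -0.304, 0.0588]
eef_rot: [179.8, -0.1, 63.6]
force: [5.2, 7.9, 6.5]
grip_width: 0.0543
grasp_force: 12.1
```

Request:
{"fn": "step_arm", "kwargs": {
  "rows": [
    {"tx": 0, "ty": 0, "tz": -1, "roll": 0},
    {"tx": 0, "ty": 0, "tz": -2, "roll": 0},
    {"tx": 0, "ty": 0, "tz": -3, "roll": 0},
    {"tx": 0, "ty": 0, "tz": -4, "roll": 0},
    {"tx": 0, "ty": 0, "tz": -4, "roll": 0}
  ]
}}

```text
t: 7.35
ee_pos: [0.5605, -0.3044, 0.0553]
eef_rot: [179.7, -0.1, 63.7]
force: [8.0, 5.8, 5.9]
grip_width: 0.0542
grasp_force: 12.0
```

```bash
python3 - <<'E'
from h import *
print(r.read_state()["force"],r.read_state()["ft_torque"])
a=cv2.resize(viewer.read_camera("scene")[150:270,150:290,::-1],(400,343),interpolation=2)
b=cv2.resize(viewer.read_camera("wrist")[200:,120:520,::-1],(400,343*280//343),interpolation=2)
c=np.zeros((343,400,3),np.uint8); c[:b.shape[0]]=b
cv2.imwrite("pics/g2.png",np.hstack([a,c]))
E
```

```text
[8.03456598 5.83256216 5.87853885] [ 1.04867991 -1.4038548   0.05499359]
```

View pics/g2.png

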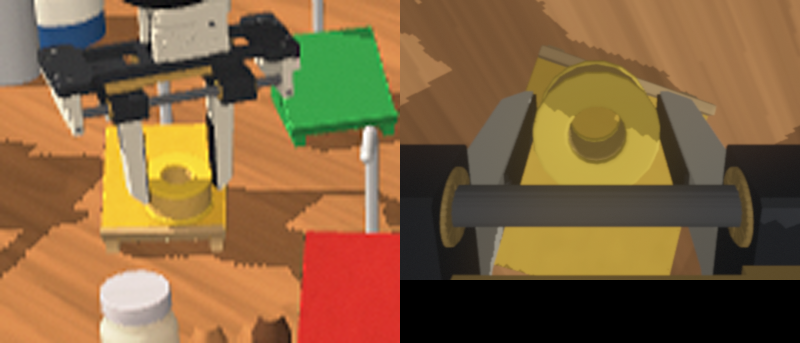

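The spool is gripped, its uphill edge is on the yellow deck, and it is starting to tilt. Continuing down.

Request:
{"fn": "step_arm", "kwargs": {
  "rows": [
    {"tx": 0, "ty": 0, "tz": -1, "roll": 0},
    {"tx": 0, "ty": 0, "tz": -2, "roll": 0},
    {"tx": 0, "ty": 0, "tz": -3, "roll": 0},
    {"tx": 0, "ty": 0, "tz": -4, "roll": 0},
    {"tx": 0, "ty": 0, "tz": -4, "roll": 0}
  ],
  "force": 10
}}

```text
t: 7.95
ee_pos: [0.5609, -0.3047, 0.0514]
eef_rot: [179.6, -0.1, 63.7]
force: [8.9, 4.5, 3.7]
grip_width: 0.0545
grasp_force: 10.0
```

Request:
{"fn": "step_arm", "kwargs": {
  "rows": [
    {"tx": 0, "ty": 0, "tz": -1, "roll": 0},
    {"tx": 0, "ty": 0, "tz": -2, "roll": 0},
    {"tx": 0, "ty": 0, "tz": -2, "roll": 0},
    {"tx": 0, "ty": 0, "tz": -3, "roll": 0},
    {"tx": 0, "ty": 0, "tz": -3, "roll": 0}
  ]
}}

```text
t: 8.45
ee_pos: [0.5611, -0.305, 0.0488]
eef_rot: [179.6, -0.0, 63.7]
force: [10.2, 4.4, 5.9]
grip_width: 0.0542
grasp_force: 10.0
```

```bash
cat >> h.py <<'E'
def spoolfit(cam,M,lo,hi,box,p,name=None):
    im=viewer.read_camera(cam)
E
python3 - <<'E'
from h import *
s=r.read_state();print(s["force"],s["ft_torque"],s["ee_pos"])
a=cv2.resize(viewer.read_camera("side")[310:410,310:410,::-1],(400,400),interpolation=2)
M=T(s); w=viewer.read_camera("wrist"); cv2.imwrite("pics/w3.png",w[:,:,::-1]); np.save("M3.npy",M)
b=cv2.resize(w[180:480,170:470,::-1],(400,400),interpolation=2)
cv2.imwrite("pics/g3.png",np.hstack([a,b]))
E
```

```text
[10.19025161  4.44635985  5.87834638] [ 0.68747507 -1.69300118  0.11601293] [ 0.5611396  -0.30504318  0.04880053]
```

View pics/g3.png

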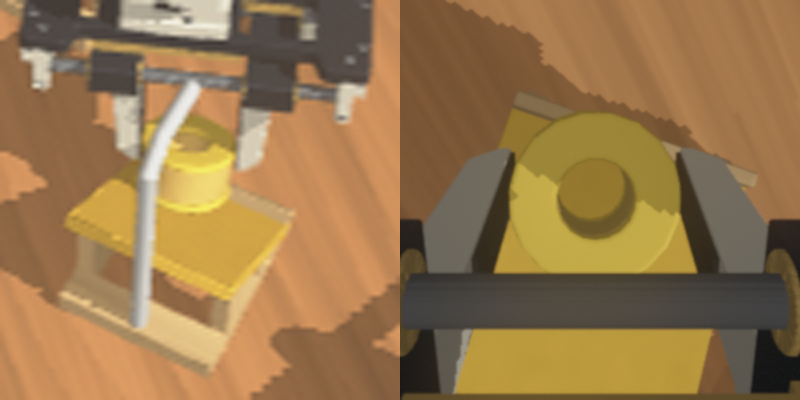

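The spool is mostly tilted and the lip is clear. I'll press down a little more, then open just slightly.

Request:
{"fn": "step_arm", "kwargs": {
  "rows": [
    {"tx": 0, "ty": 0, "tz": -1, "roll": 0},
    {"tx": 0, "ty": 0, "tz": -2, "roll": 0},
    {"tx": 0, "ty": 0, "tz": -3, "roll": 0},
    {"tx": 0, "ty": 0, "tz": -3, "roll": 0},
    {"tx": 0, "ty": 0, "tz": -3, "roll": 0}
  ],
  "force": 6
}}

```text
t: 9.05
ee_pos: [0.5614, -0.3063, 0.0464]
eef_rot: [179.4, 0.0, 63.6]
force: [9.3, -1.8, 8.0]
grip_width: 0.0547
grasp_force: 6.0
```

Request:
{"fn": "step_arm", "kwargs": {
  "rows": [
    {"tx": 0, "ty": 0, "tz": 0, "roll": 0},
    {"tx": 0, "ty": 0, "tz": 0, "roll": 0},
    {"tx": 0, "ty": 0, "tz": 0, "roll": 0},
    {"tx": 0, "ty": 0, "tz": 0, "roll": 0},
    {"tx": 0, "ty": 0, "tz": 0, "roll": 0}
  ],
  "grip": 0.35
}}

```text
t: 9.55
ee_pos: [0.5581, -0.3046, 0.0437]
eef_rot: [180.0, 0.0, 63.6]
force: [1.3, -1.4, 2.0]
grip_width: 0.0627
grasp_force: 1.1
```

```bash
python3 - <<'E'
from h import *
s=r.read_state();print(s["force"],s["ft_torque"],s["ee_pos"])
a=cv2.resize(viewer.read_camera("side")[310:410,310:410,::-1],(400,400),interpolation=2)
M=T(s); w=viewer.read_camera("wrist"); cv2.imwrite("pics/w4.png",w[:,:,::-1]); np.save("M4.npy",M)
b=cv2.resize(w[180:480,170:470,::-1],(400,400),interpolation=2)
cv2.imwrite("pics/g4.png",np.hstack([a,b]))
E
```

```text
[ 1.25485654 -1.43433131  1.96325344] [-0.23429892 -0.2711148  -0.02106391] [ 0.55806944 -0.30461481  0.04367082]
```

View pics/g4.png

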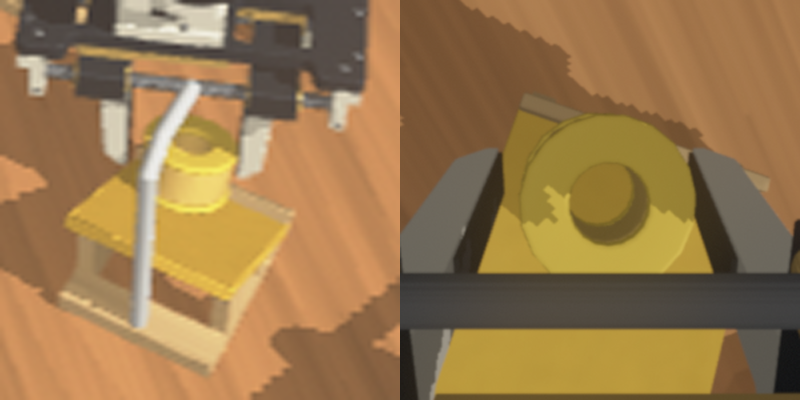

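The spool now looks seated inside the lip, with the fingers just open (grip_width 63 mm). Top rim centre is at full-image pixel (326.5,331), 132 px across, and the bore floor at about (321,325). Checking numerically that it lies flat.

```bash
python3 - <<'E'
from h import *
M=np.load("M4.npy"); p=np.load("yel.npy")
for z in (.050,.055,.06,.065):
    X=ray(M,326.5,331,z); Rd=(Ro.from_euler("z",p[2])*Ro.from_euler("y",-np.pi/6))
    d=Rd.inv().apply(X-[*p[:2],.036]); depth=(M[:3,:3].T@(X-M[:3,3]))[2]
    print(z,"deck coords of top centre",(d*1000).round(1),"diam px",.056*W["fx"]/depth)
for x in(-5,0):
    print(x,wproj(M,deckpts(p,np.array([[x,-17,32],[x,-17,0]])/1000.)))
im=cv2.imread("pics/w4.png"); hsv=cv2.cvtColor(im,cv2.COLOR_BGR2HSV)
c=im[262:270,240:420].mean(0).astype(int); 
g=cv2.GaussianBlur(cv2.cvtColor(im,cv2.COLOR_BGR2GRAY)[255:384,230:425],(0,0),1.2)
cc=cv2.HoughCircles(g,cv2.HOUGH_GRADIENT_ALT,1.5,5,param1=60,param2=.5,minRadius=22,maxRadius=75)
print(None if cc is None else cc[0]+[230,255,0])
E
```

```text
0.05 deck coords of top centre [-10.1 -12.1  22. ] diam px 126.26438963965471
0.055 deck coords of top centre [ -9.8 -13.2  27.6] diam px 130.37132370529756
0.06 deck coords of top centre [ -9.6 -14.3  33.2] diam px 134.75440804503188
0.065 deck coords of top centre [ -9.3 -15.4  38.9] diam px 139.44246415714693
-5 [[316.54698294 339.73015292]
 [305.32230769 337.54984054]]
0 [[312.97577053 351.64486397]
 [302.24502464 347.5737811 ]]
[[338.         313.5         49.66911316]
 [350.         318.          57.15403748]
 [327.5        331.5         30.54242325]
 [275.         297.          31.55058098]
 [320.         300.          37.14933777]]
```

Request:
{"fn": "step_arm", "kwargs": {
  "rows": [
    {"tx": 0, "ty": 0, "tz": 0, "roll": 0},
    {"tx": 0, "ty": 0, "tz": 0, "roll": 0},
    {"tx": 0, "ty": 0, "tz": 0, "roll": 0},
    {"tx": 0, "ty": 0, "tz": 0, "roll": 0},
    {"tx": 0, "ty": 0, "tz": 0, "roll": 0}
  ],
  "grip": 0.6
}}

```text
t: 10.15
ee_pos: [0.5579, -0.3044, 0.0435]
eef_rot: [-180.0, -0.0, 63.6]
force: [-0.1, -1.2, 1.5]
grip_width: 0.0746
grasp_force: 0.0
```

```bash
cat >> h.py <<'E'
def bore(im,x0=230,x1=425,y0=240,y1=384,lo=26,hi=36):
    g=cv2.GaussianBlur(cv2.cvtColor(im,cv2.COLOR_RGB2GRAY)[y0:y1,x0:x1],(0,0),1.2)
    c=cv2.HoughCircles(g,cv2.HOUGH_GRADIENT_ALT,1.5,5,param1=60,param2=.5,minRadius=lo,maxRadius=hi)
    return None if c is None else (c[0]+[x0,y0,0])
E
python3 - <<'E'
from h import *
im,M=snap("pics/w5.png"); np.save("M5.npy",M); s=r.read_state(); print(s["force"],s["ee_pos"],s["grasp_force"],s["grip_width"]); print(bore(im))
E
```

```text
[ 0.83905049  0.26354277 -0.28015067] [ 0.55789974 -0.30442231  0.04356363] 0.0 0.07447371351405713
[[327.5        333.          31.29714966]]
```

Released and static. Now back off up and downhill.

Request:
{"fn": "step_arm", "kwargs": {
  "rows": [
    {"tx": 1, "ty": 1, "tz": 15, "roll": 0},
    {"tx": 3, "ty": 3, "tz": 35, "roll": 0},
    {"tx": 6, "ty": 6, "tz": 60, "roll": 0},
    {"tx": 12, "ty": 10, "tz": 90, "roll": 0},
    {"tx": 20, "ty": 16, "tz": 120, "roll": 0}
  ]
}}

```text
t: 10.7
ee_pos: [0.578, -0.2884, 0.166]
eef_rot: [180.0, 0.0, 63.6]
force: [-0.4, 1.5, -0.1]
grip_width: 0.0747
grasp_force: 0.0
```

Request:
{"fn": "step_arm", "kwargs": {
  "rows": [
    {"tx": 0, "ty": 0, "tz": 10, "roll": -0.1},
    {"tx": 0, "ty": 0, "tz": 16, "roll": -0.2},
    {"tx": 0, "ty": 0, "tz": 16, "roll": -0.3},
    {"tx": 0, "ty": 0, "tz": 16, "roll": -0.35},
    {"tx": 0, "ty": 0, "tz": 16, "roll": -0.35}
  ],
  "grip": -1
}}

```text
t: 11.2
ee_pos: [0.5781, -0.2884, 0.1808]
eef_rot: [179.9, -0.0, 43.6]
force: [-0.9, -0.1, -0.3]
grip_width: 0.0391
grasp_force: 0.0
```

```bash
python3 - <<'E'
from h import *
im,M=snap("pics/w6.png"); np.save("M6.npy",M); s=r.read_state(); print(s["t"],s["ee_pos"],s["eef_rot"]); p=np.load("yel.npy")
print("pred top",wproj(M,deckpts(p,np.array([[-5,-14,32],[-5,-14,0],[-10,-14,32],[-33,50,8],[-33,-50,8],[68,50,0],[68,-50,0]])/1000.)).round(1))
hsv=cv2.cvtColor(im,cv2.COLOR_RGB2HSV); m=cv2.inRange(hsv,(18,130,90),(35,255,255)); m=cv2.morphologyEx(m,2,np.ones((3,3)))
c=max(cv2.findContours(m,0,1)[0],key=cv2.contourArea); print(cv2.contourArea(c),cv2.approxPolyDP(c,5,True)[:,0].tolist())
x,y=wproj(M,deckpts(p,np.array([[-5,-14,32]])/1000.))[0].astype(int)
for lo,hi in((10,20),(24,42)): print(bore(im,max(x-60,0),x+60,max(y-60,0),y+60,lo,hi))
E
```

```text
11.25 [ 0.57809395 -0.2884503   0.1806047 ] [ 1.79954224e+02 -1.34115337e-02  4.36629219e+01]
pred top [[319.4 275.6]
 [319.1 281.3]
 [319.3 269.1]
 [395.6 246.4]
 [275.9 246.8]
 [399.7 372.1]
 [274.4 372.6]]
12958.0 [[277, 248], [273, 371], [370, 372], [361, 296], [372, 290], [394, 298], [392, 249], [350, 249], [326, 233]]
[[320.5        270.5         15.53530693]]
[[319.         272.          36.06895828]]
```

Spool reads about 3.5 mm too far downhill to be flat inside the lip, so it is probably riding on it. I'll nudge it uphill with closed fingers.

Request:
{"fn": "step_arm", "kwargs": {
  "rows": [
    {"tx": 12, "ty": 9, "tz": 0, "roll": 0},
    {"tx": 23, "ty": 17.5, "tz": -20, "roll": 0},
    {"tx": 23, "ty": 17.5, "tz": -65, "roll": 0},
    {"tx": 23, "ty": 17.5, "tz": -110, "roll": 0},
    {"tx": 23, "ty": 17.5, "tz": -140, "roll": 0}
  ]
}}

```text
t: 11.75
ee_pos: [0.6007, -0.2695, 0.0367]
eef_rot: [-179.9, 0.0, 43.7]
force: [-0.3, 0.4, 0.1]
grip_width: 0.0007
grasp_force: 0.0
```

Request:
{"fn": "step_arm", "kwargs": {
  "rows": [
    {"tx": -4, "ty": -4, "tz": 0, "roll": 0},
    {"tx": -8, "ty": -8, "tz": 0, "roll": 0},
    {"tx": -11, "ty": -10.5, "tz": 0, "roll": 0},
    {"tx": -13, "ty": -12.5, "tz": 0, "roll": 0},
    {"tx": -14, "ty": -13.5, "tz": 0, "roll": 0}
  ]
}}

```text
t: 12.25
ee_pos: [0.5876, -0.2851, 0.0412]
eef_rot: [179.9, -0.1, 43.6]
force: [3.7, 2.5, 3.3]
grip_width: 0.0004
grasp_force: 2.5
```

Request:
{"fn": "step_arm", "kwargs": {
  "rows": [
    {"tx": -1, "ty": -1, "tz": 0, "roll": 0},
    {"tx": -2, "ty": -2, "tz": 0, "roll": 0},
    {"tx": -3, "ty": -3, "tz": 0, "roll": 0},
    {"tx": -4, "ty": -4, "tz": 0, "roll": 0},
    {"tx": -4, "ty": -4, "tz": 0, "roll": 0}
  ]
}}

```text
t: 12.75
ee_pos: [0.5862, -0.2872, 0.042]
eef_rot: [179.7, -0.3, 43.6]
force: [11.8, 12.6, 8.3]
grip_width: 0.0002
grasp_force: 8.6
```

```bash
python3 - <<'E'
from h import *
s=r.read_state(); print(s["force"],s["ee_pos"],s["eef_rot"]); im,M=snap("pics/w7.png");p=np.load("yel.npy")
q=wproj(M,deckpts(p,np.array([[-5,-14,32],[-2,-14,32],[-8,-14,36]])/1000.)); print(q)
x,y=q[0].astype(int); print(bore(im,x-110,x+110,max(y-110,0),min(y+110,470),20,120))
E
```

```text
[11.77342291 12.60298202  8.28384312] [ 0.58623993 -0.28721269  0.04195397] [179.73201306  -0.29598206  43.58419073]
[[311.68567143 407.39804251]
 [311.70024634 414.8052337 ]
 [311.60483301 401.43784025]]
[[370.5        397.5         66.81608582]
 [258.         402.          63.79412079]
 [279.         370.5         31.96556473]
 [351.         369.          30.32787132]
 [364.5        433.5         42.59949875]]
```

Request:
{"fn": "step_arm", "kwargs": {
  "rows": [
    {"tx": 0, "ty": 0, "tz": 2, "roll": 0},
    {"tx": -1, "ty": -1, "tz": 3.5, "roll": 0},
    {"tx": -2, "ty": -2, "tz": 5, "roll": 0},
    {"tx": -3, "ty": -3, "tz": 6.5, "roll": 0},
    {"tx": -3, "ty": -3, "tz": 6.5, "roll": 0}
  ]
}}

```text
t: 13.3
ee_pos: [0.5807, -0.2911, 0.0469]
eef_rot: [179.9, -0.1, 43.6]
force: [3.1, 3.6, -1.5]
grip_width: 0.0003
grasp_force: 2.7
```

```bash
python3 - <<'E'
from h import *
s=r.read_state(); print(s["force"],s["ee_pos"])
a=viewer.read_camera("side"); cv2.imwrite("pics/side7.png",a[:,:,::-1])
E
```

```text
[ 3.14835096  3.57197863 -1.46580664] [ 0.58072007 -0.29113359  0.04685287]
```

It slid uphill: force fell to about 5 N and the finger face is where a flat spool at x≈-4 mm would be. One more millimetre, then back off and re-measure.

Request:
{"fn": "step_arm", "kwargs": {
  "rows": [
    {"tx": -1, "ty": -1, "tz": 0.5, "roll": 0},
    {"tx": -1.5, "ty": -1.5, "tz": 1, "roll": 0},
    {"tx": -1.5, "ty": -1.5, "tz": 1, "roll": 0},
    {"tx": 3, "ty": 3, "tz": 0, "roll": 0},
    {"tx": 15, "ty": 14, "tz": 0, "roll": 0}
  ]
}}

```text
t: 13.85
ee_pos: [0.5949, -0.2777, 0.0462]
eef_rot: [-180.0, 0.0, 43.5]
force: [0.4, -0.2, 0.8]
grip_width: 0.0005
grasp_force: 0.0
```

Request:
{"fn": "step_arm", "kwargs": {
  "rows": [
    {"tx": 0, "ty": 0, "tz": 40, "roll": 0},
    {"tx": -5, "ty": -5, "tz": 85, "roll": 0},
    {"tx": -12, "ty": -10, "tz": 120, "roll": 0},
    {"tx": -17, "ty": -12, "tz": 133, "roll": 0},
    {"tx": -17, "ty": -12, "tz": 133, "roll": 0}
  ]
}}

```text
t: 14.35
ee_pos: [0.5786, -0.2896, 0.1808]
eef_rot: [179.8, -0.0, 43.6]
force: [-0.0, 0.3, -0.5]
grip_width: 0.0006
grasp_force: 0.0
```

```bash
python3 - <<'E'
from h import *
im,M=snap("pics/w8.png"); np.save("M8.npy",M); s=r.read_state(); print(s["t"],s["ee_pos"],s["eef_rot"]); p=np.load("yel.npy")
q=wproj(M,deckpts(p,np.array([[-5,-14,32],[0,-14,32],[-10,-14,32],[-5,-14,0],[-33,50,8],[-33,-50,8]])/1000.)); print(q.round(1))
x,y=q[0].astype(int)
for lo,hi in((10,20),(24,42)): print(bore(im,max(x-60,0),x+60,max(y-60,0),y+60,lo,hi))
for f,n in(("pics/side0.png","side"),):pass
E
```

```text
14.4 [ 0.57811648 -0.28904441  0.1787754 ] [-1.79999977e+02  2.12793547e-03  4.35884994e+01]
[[317.5 275.2]
 [317.6 281.8]
 [317.5 268.7]
 [317.3 281. ]
 [393.9 246.1]
 [274.1 246.4]]
[[317.         275.          14.71721458]
 [333.5        308.          16.44928741]
 [293.         279.5         15.00771427]]
[[315.5        276.5         36.20858383]]
```

Brass now reads x≈-4.5 mm, y≈-13 mm, i.e. flat at the lip. On to the copper spool.

Request:
{"fn": "step_arm", "kwargs": {
  "rows": [
    {"tx": 0, "ty": 20, "tz": 15, "roll": 0.1},
    {"tx": -2, "ty": 60, "tz": 30, "roll": 0.22},
    {"tx": -4, "ty": 100, "tz": 40, "roll": 0.34},
    {"tx": -7, "ty": 145, "tz": 40, "roll": 0.46},
    {"tx": -9, "ty": 190, "tz": 40, "roll": 0.58}
  ],
  "grip": 1
}}

```text
t: 14.9
ee_pos: [0.5682, -0.0973, 0.2171]
eef_rot: [-179.8, -0.0, 77.1]
force: [0.7, 0.2, -0.3]
grip_width: 0.0357
grasp_force: 0.0
```

Request:
{"fn": "step_arm", "kwargs": {
  "rows": [
    {"tx": -2, "ty": 42, "tz": 0, "roll": 0.12},
    {"tx": -5, "ty": 84, "tz": 0, "roll": 0.24},
    {"tx": -7, "ty": 126, "tz": 0, "roll": 0.36},
    {"tx": -10, "ty": 168, "tz": 0, "roll": 0.48},
    {"tx": -13, "ty": 210, "tz": 0, "roll": 0.6}
  ]
}}

```text
t: 15.4
ee_pos: [0.5549, 0.1127, 0.2168]
eef_rot: [-179.8, -0.1, 111.5]
force: [-0.3, 0.1, -0.1]
grip_width: 0.076
grasp_force: 0.0
```

Request:
{"fn": "step_arm", "kwargs": {
  "rows": [
    {"tx": -3, "ty": 40, "tz": 0, "roll": 0.12},
    {"tx": -6, "ty": 80, "tz": 0, "roll": 0.24},
    {"tx": -9, "ty": 120, "tz": 0, "roll": 0.36},
    {"tx": -12, "ty": 155, "tz": 0, "roll": 0.45},
    {"tx": -13, "ty": 176, "tz": 0, "roll": 0.45}
  ]
}}

```text
t: 15.9
ee_pos: [0.5415, 0.2892, 0.2165]
eef_rot: [-179.8, -0.1, 137.3]
force: [0.1, -0.1, -0.8]
grip_width: 0.093
grasp_force: 0.0
```

Request:
{"fn": "step_arm", "kwargs": {
  "rows": [
    {"tx": 0, "ty": 0, "tz": 0, "roll": 0},
    {"tx": 0, "ty": 0, "tz": 0, "roll": 0},
    {"tx": 0, "ty": 0, "tz": 0, "roll": 0},
    {"tx": 0, "ty": 0, "tz": 0, "roll": 0},
    {"tx": 0, "ty": 0, "tz": 0, "roll": 0}
  ]
}}

```text
t: 16.4
ee_pos: [0.5432, 0.2858, 0.2191]
eef_rot: [-180.0, -0.0, 136.9]
force: [-0.2, -0.1, -0.4]
grip_width: 0.0929
grasp_force: 0.0
```

```bash
python3 - <<'E'
from h import *
im,M=snap("pics/w9.png"); s=r.read_state(); print(s["t"],s["ee_pos"],s["eef_rot"],s["joints"].round(0))
hsv=cv2.cvtColor(im,cv2.COLOR_RGB2HSV); m=cv2.inRange(hsv,(0,190,120),(5,255,255))|cv2.inRange(hsv,(174,190,120),(180,255,255))
x,y=wproj(M,[.543,.286,.052])[0].astype(int); print(x,y)
k=np.zeros_like(m); k[max(y-55,0):y+55,x-55:x+55]=255; m&=k
pts=cv2.findNonZero(m); h=cv2.convexHull(pts); print(cv2.minEnclosingCircle(pts),cv2.fitEllipse(h))
c=bore(im,x-55,x+55,y-55,y+55,24,45); print(c)
for q in [cv2.minEnclosingCircle(pts)[0],cv2.fitEllipse(h)[0]]+([] if c is None else [v[:2] for v in c]): print(ray(M,*q,.052))
hs=cv2.inRange(hsv,(15,90,120),(30,255,255)); kx,ky=wproj(M,[.591,.242,.145])[0]; print("knob pred px",kx,ky)
E
```

```text
16.45 [0.54313923 0.28595819 0.21916056] [-1.79999482e+02 -1.21130328e-04  1.36931726e+02] [ 23.  27.  85.  -0.  69. -24.]
316 220Traceback (most recent call last):
  File "<stdin>", line 6, in <module>
cv2.error: OpenCV(4.12.0) /io/opencv/modules/imgproc/src/convhull.cpp:143: error: (-215:Assertion failed) total >= 0 && (depth == CV_32F || depth == CV_32S) in function 'convexHull'
```

```bash
python3 - <<'E'
from h import *
im=cv2.imread("pics/w9.png")[:,:,::-1].copy(); M=T(r.read_state())
hsv=cv2.cvtColor(im,cv2.COLOR_RGB2HSV); print(hsv[190:251:10,316].tolist())
m=cv2.inRange(hsv,(0,160,60),(6,255,255))|cv2.inRange(hsv,(172,160,60),(180,255,255))
m[:150]=0;m[300:]=0;m[:,:240]=0;m[:,390:]=0
m=cv2.morphologyEx(m,2,np.ones((3,3)))
pts=cv2.findNonZero(m)
if pts is not None:
    print(len(pts),cv2.boundingRect(pts)); e=cv2.fitEllipse(cv2.convexHull(pts)); c=cv2.minEnclosingCircle(pts); print(e,c)
    print(ray(M,*e[0],.052),ray(M,*c[0],.052))
print(bore(im,250,380,150,290,22,45))
E
```

```text
[[3, 176, 129], [1, 181, 145], [3, 28, 101], [4, 14, 124], [7, 127, 104], [1, 181, 144], [2, 180, 149]]
2368 (290, 189, 63, 63)
((321.2605895996094, 219.54220581054688), (63.292728424072266, 63.87847900390625), 101.83684539794922) ((321.17791748046875, 218.6905517578125), 32.66740417480469)
[0.54473844 0.28954596 0.052     ] [0.54414546 0.29000042 0.052     ]
[[319.         222.          31.36429977]
 [338.5        244.5         30.84630966]]
```

Request:
{"fn": "step_arm", "kwargs": {
  "rows": [
    {"tx": -2, "ty": 3, "tz": -40, "roll": 0},
    {"tx": -3.5, "ty": 6, "tz": -85, "roll": 0},
    {"tx": -3.5, "ty": 6, "tz": -130, "roll": 0},
    {"tx": -3.5, "ty": 6, "tz": -165, "roll": 0},
    {"tx": -3.5, "ty": 6, "tz": -180, "roll": 0}
  ]
}}

```text
t: 16.95
ee_pos: [0.5381, 0.2916, 0.0361]
eef_rot: [-179.8, -0.1, 137.0]
force: [0.4, 0.3, 0.6]
grip_width: 0.0928
grasp_force: 0.0
```

Request:
{"fn": "step_arm", "kwargs": {
  "rows": [
    {"tx": 0, "ty": 0, "tz": 0, "roll": 0},
    {"tx": 0, "ty": 0, "tz": 0, "roll": 0},
    {"tx": 0, "ty": 0, "tz": 0, "roll": 0},
    {"tx": 0, "ty": 0, "tz": 0, "roll": 0},
    {"tx": 0, "ty": 0, "tz": 0, "roll": 0}
  ],
  "grip": -1,
  "force": 15
}}

```text
t: 17.45
ee_pos: [0.5401, 0.2929, 0.0403]
eef_rot: [179.9, 0.0, 137.0]
force: [1.6, 1.9, 1.4]
grip_width: 0.0577
grasp_force: 1.4
```

Request:
{"fn": "step_arm", "kwargs": {
  "rows": [
    {"tx": 0, "ty": 0, "tz": 0, "roll": 0},
    {"tx": 0, "ty": 0, "tz": 0, "roll": 0},
    {"tx": 0, "ty": 0, "tz": 0, "roll": 0},
    {"tx": 0, "ty": 0, "tz": 0, "roll": 0},
    {"tx": 0, "ty": 0, "tz": 0, "roll": 0}
  ],
  "force": 22
}}

```text
t: 17.95
ee_pos: [0.5403, 0.293, 0.0402]
eef_rot: [179.9, 0.0, 137.0]
force: [-0.1, 1.2, 6.4]
grip_width: 0.0544
grasp_force: 21.7
```

Request:
{"fn": "step_arm", "kwargs": {
  "rows": [
    {"tx": 0, "ty": 0, "tz": 5, "roll": 0},
    {"tx": 0, "ty": 0, "tz": 15, "roll": 0},
    {"tx": 0, "ty": 0, "tz": 28, "roll": 0},
    {"tx": 0, "ty": 0, "tz": 42, "roll": 0},
    {"tx": 0, "ty": 0, "tz": 58, "roll": 0}
  ]
}}

```text
t: 18.45
ee_pos: [0.5391, 0.2923, 0.0981]
eef_rot: [-179.9, -0.0, 137.0]
force: [-0.3, 0.1, -3.5]
grip_width: 0.0545
grasp_force: 21.8
```

Copper is lifted clear of the spindle. Carrying it to the red cradle.

Request:
{"fn": "step_arm", "kwargs": {
  "rows": [
    {"tx": 0, "ty": 0, "tz": 35, "roll": 0},
    {"tx": 0, "ty": 0, "tz": 75, "roll": -0.05},
    {"tx": 0, "ty": -5, "tz": 115, "roll": -0.15},
    {"tx": 0, "ty": -25, "tz": 145, "roll": -0.28},
    {"tx": 0, "ty": -55, "tz": 152, "roll": -0.4}
  ]
}}

```text
t: 18.95
ee_pos: [0.5399, 0.2379, 0.2538]
eef_rot: [179.7, 0.0, 113.9]
force: [-0.6, -0.8, -3.7]
grip_width: 0.0545
grasp_force: 21.7
```

Request:
{"fn": "step_arm", "kwargs": {
  "rows": [
    {"tx": 0, "ty": -38, "tz": 0, "roll": -0.12},
    {"tx": 0, "ty": -76, "tz": 0, "roll": -0.24},
    {"tx": 0, "ty": -114, "tz": 0, "roll": -0.36},
    {"tx": 0, "ty": -152, "tz": 0, "roll": -0.48},
    {"tx": 0, "ty": -190, "tz": 0, "roll": -0.6}
  ]
}}

```text
t: 19.45
ee_pos: [0.5385, 0.0459, 0.25]
eef_rot: [-180.0, 0.0, 79.4]
force: [0.9, -0.4, -2.4]
grip_width: 0.0542
grasp_force: 21.7
```

Request:
{"fn": "step_arm", "kwargs": {
  "rows": [
    {"tx": 0, "ty": -40, "tz": 0, "roll": -0.12},
    {"tx": 0, "ty": -80, "tz": 0, "roll": -0.24},
    {"tx": 0, "ty": -120, "tz": 0, "roll": -0.37},
    {"tx": 0, "ty": -150, "tz": 0, "roll": -0.37},
    {"tx": 0, "ty": -167, "tz": 0, "roll": -0.37}
  ]
}}

```text
t: 19.95
ee_pos: [0.5387, -0.1215, 0.2498]
eef_rot: [-180.0, 0.0, 58.4]
force: [-0.6, -0.3, -3.8]
grip_width: 0.0542
grasp_force: 21.8
```

Request:
{"fn": "step_arm", "kwargs": {
  "rows": [
    {"tx": 0, "ty": 0, "tz": 0, "roll": 0},
    {"tx": 0, "ty": 0, "tz": 0, "roll": 0},
    {"tx": 0, "ty": 0, "tz": 0, "roll": 0},
    {"tx": 0, "ty": 0, "tz": 0, "roll": 0},
    {"tx": 0, "ty": 0, "tz": 0, "roll": 0}
  ]
}}

```text
t: 20.45
ee_pos: [0.5395, -0.1187, 0.2492]
eef_rot: [-180.0, -0.0, 58.6]
force: [-0.2, -0.2, -3.6]
grip_width: 0.0543
grasp_force: 21.8
```

```bash
python3 - <<'E'
from h import *
im,M=snap("pics/w10.png"); np.save("M10.npy",M); s=r.read_state(); print(s["t"],s["ee_pos"],s["eef_rot"])
P=np.array([(68,50,0),(68,-50,0),(-33,-50,0),(-33,50,0)])/1000.
p0=[.5713,-.0965,np.radians(218.5)]; print(wproj(M,deckpts(p0,P)).round(1).tolist(), "tip",wproj(M,[.5595,-.106,.163]))
hsv=cv2.cvtColor(im,cv2.COLOR_RGB2HSV); m=cv2.inRange(hsv,(0,170,50),(6,255,255))|cv2.inRange(hsv,(172,170,50),(180,255,255))
m=cv2.morphologyEx(m,2,np.ones((3,3)))
n,l,st,c=cv2.connectedComponentsWithStats(m)
for i in range(1,n):
    if st[i,4]>300:
        k=(l==i).astype(np.uint8); ct=max(cv2.findContours(k,0,1)[0],key=cv2.contourArea)
        print(st[i],c[i].round(1),cv2.approxPolyDP(ct,4,True)[:,0].tolist())
for b in((20,32),(50,75)): print(bore(im,230,410,240,400,*b))
# bright guide rod: light grey pixels near predicted tip
g=(hsv[:,:,1]<40)&(hsv[:,:,2]>120); g[:180]=0; g[280:]=0; g[:,:260]=0; g[:,400:]=0
ys,xs=np.where(g); print("rod",len(ys), [(int(y),int(xs[ys==y].min()),int(xs[ys==y].max())) for y in sorted(set(ys))[:14]])
E
```

```text
20.5 [ 0.53953813 -0.11886162  0.24915516] [-1.79995163e+02  7.87458329e-04  5.85430668e+01]
[[361.9, 257.6], [256.8, 220.9], [292.3, 123.4], [390.0, 160.4]] tip [[331.30615387 218.84891615]]
[  259   126   130   132 10238] [324.3 189.9] [[293, 126], [259, 222], [313, 239], [323, 214], [336, 210], [341, 219], [330, 248], [360, 257], [388, 162]]
[268 254  98  32 495] [318.2 264.5] [[268, 279], [290, 263], [317, 258], [344, 265], [365, 285], [351, 265], [317, 254], [283, 263]]
[ 253  274  126  111 9312] [315.6 330.2] [[276, 286], [262, 299], [253, 323], [253, 341], [268, 369], [292, 384], [339, 384], [359, 373], [378, 341], [378, 321], [363, 294], [339, 278], [319, 274]]
[[317.         331.5         25.87486839]
 [360.5        364.5         27.14328766]
 [353.         363.          25.74006462]
 [317.         303.          26.72658157]]
[[309.5        339.          67.14509583]
 [305.         330.          54.18848038]
 [311.         309.          55.68595505]]
rod 571 [(212, 331, 333), (213, 328, 335), (214, 327, 336), (215, 326, 337), (216, 326, 337), (217, 325, 338), (218, 325, 338), (219, 324, 338), (220, 324, 338), (221, 324, 337), (222, 323, 337), (223, 323, 336), (224, 323, 336), (225, 322, 336)]
```

```bash
python3 - <<'E'
from h import *
M=np.load("M10.npy")
P=np.array([(68,50,0),(68,-50,0),(-33,-50,0),(-33,50,0)])/1000.
O=np.array([(360.5,257.5),(258.5,222),(293,125.5),(388.5,161.5)])
q=fit(lambda p:(wproj(M,deckpts(p,P))-O).ravel(),[.571,-.096,np.radians(218.5)]); p=q.x
print(p[:2],np.degrees(p[2]),q.fun.round(1)); np.save("red.npy",p)
tip=ray(M,332,213,.163); Rz=Ro.from_euler("z",p[2]).as_matrix(); print("tip",Rz.T@(tip-[*p[:2],0]))
s=r.read_state(); Rt=Ro.from_euler("xyz",s["eef_rot"],degrees=True).as_matrix()
off=Rt.T@(ray(M,316.5,330.5,s["ee_pos"][2]+.012)-s["ee_pos"]); print("spool in tool",off)
u=np.array([np.cos(p[2]),np.sin(p[2])]); v=np.array([-u[1],u[0]])
n=-Rt[:2,0]
for a in ((-18,-17),(-15,-18)):
    c=p[:2]+u*a[0]/1e3+v*a[1]/1e3+n*(-off[0]); dt=(tip[:2]-c)@n-5e-3*abs(n@v)
    print(a,"TCP target",c,"tip clearance mm",dt*1e3-37.5)
E
```

```text
[ 0.57061831 -0.09731969] 218.49171832216422 [ 1.2  1.2 -1.9  0.1 -0.8 -0.9  1.3 -0. ]
tip [ 0.01035877 -0.00106527  0.163     ]
spool in tool [-0.00427163  0.0006233  -0.01199999]
(-18, -17) TCP target [ 0.57189687 -0.07645444] tip clearance mm -11.382701753136558
(-15, -18) TCP target [ 0.56892638 -0.07753895] tip clearance mm -13.857996768286046
```

Request:
{"fn": "step_arm", "kwargs": {
  "rows": [
    {"tx": 12, "ty": 16, "tz": 0, "roll": 0},
    {"tx": 24, "ty": 32, "tz": 0, "roll": 0},
    {"tx": 36, "ty": 48, "tz": -10, "roll": 0},
    {"tx": 40, "ty": 54, "tz": -40, "roll": 0},
    {"tx": 40, "ty": 54, "tz": -75, "roll": 0}
  ]
}}

```text
t: 21.0
ee_pos: [0.5806, -0.0644, 0.1741]
eef_rot: [179.9, -0.1, 58.6]
force: [0.0, 0.2, -3.8]
grip_width: 0.054
grasp_force: 21.7
```

Request:
{"fn": "step_arm", "kwargs": {
  "rows": [
    {"tx": 0, "ty": 0, "tz": -35, "roll": 0},
    {"tx": 0, "ty": 0, "tz": -65, "roll": 0},
    {"tx": 0, "ty": 0, "tz": -85, "roll": 0},
    {"tx": 0, "ty": 0, "tz": -97, "roll": 0},
    {"tx": 0, "ty": 0, "tz": -104, "roll": 0}
  ]
}}

```text
t: 21.5
ee_pos: [0.5794, -0.0653, 0.0695]
eef_rot: [-180.0, 0.0, 58.5]
force: [0.6, -0.4, -2.6]
grip_width: 0.0545
grasp_force: 21.8
```

Request:
{"fn": "step_arm", "kwargs": {
  "rows": [
    {"tx": 0, "ty": 0, "tz": -2, "roll": 0},
    {"tx": 0, "ty": 0, "tz": -4, "roll": 0},
    {"tx": 0, "ty": 0, "tz": -6, "roll": 0},
    {"tx": 0, "ty": 0, "tz": -8, "roll": 0},
    {"tx": 0, "ty": 0, "tz": -10, "roll": 0}
  ],
  "force": 12
}}

```text
t: 22.0
ee_pos: [0.5799, -0.0654, 0.0605]
eef_rot: [179.9, -0.0, 58.5]
force: [1.8, 4.7, 1.4]
grip_width: 0.055
grasp_force: 12.2
```

Request:
{"fn": "step_arm", "kwargs": {
  "rows": [
    {"tx": 0, "ty": 0, "tz": -1, "roll": 0},
    {"tx": 0, "ty": 0, "tz": -2, "roll": 0},
    {"tx": 0, "ty": 0, "tz": -3, "roll": 0},
    {"tx": 0, "ty": 0, "tz": -4, "roll": 0},
    {"tx": 0, "ty": 0, "tz": -4, "roll": 0}
  ]
}}

```text
t: 22.5
ee_pos: [0.5811, -0.0639, 0.0577]
eef_rot: [179.9, -0.2, 58.4]
force: [2.7, 12.7, 9.4]
grip_width: 0.0553
grasp_force: 12.8
```

Request:
{"fn": "step_arm", "kwargs": {
  "rows": [
    {"tx": 0, "ty": 0, "tz": -1, "roll": 0},
    {"tx": 0, "ty": 0, "tz": -2, "roll": 0},
    {"tx": 0, "ty": 0, "tz": -3, "roll": 0},
    {"tx": 0, "ty": 0, "tz": -4, "roll": 0},
    {"tx": 0, "ty": 0, "tz": -4, "roll": 0}
  ],
  "force": 10
}}

```text
t: 23.0
ee_pos: [0.5823, -0.0644, 0.0541]
eef_rot: [179.7, -0.2, 58.5]
force: [6.3, 11.5, 9.7]
grip_width: 0.0559
grasp_force: 11.6
```

```bash
cat >> h.py <<'E'
def redtop():
    im,M=snap("pics/rt.png"); s=r.read_state()
    g=cv2.GaussianBlur(cv2.cvtColor(im,cv2.COLOR_RGB2GRAY),(0,0),1.2)
    print("F",s["force"].round(1),"tau",s["ft_torque"].round(2),"p",s["ee_pos"].round(4),"w",s["grip_width"])
    for b in((22,38),(55,80)): print(bore(im,230,410,230,384,*b))
    hsv=cv2.cvtColor(im,cv2.COLOR_RGB2HSV)
    return im,M
E
python3 - <<'E'
from h import *
im,M=redtop(); p=np.load("red.npy")
q=lambda P:wproj(M,deckpts(p,np.array(P)/1000.)).round(1).tolist()
print("flat x-5:",q([[-5,-18,32],[-5,-18,0]]),"lip",q([[-33,50,8],[-33,-50,8]]))
E
```

```text
F [ 7.7 11.   8.7] tau [ 1.98 -0.99 -0.09] p [ 0.5823 -0.0644  0.0542] w 0.05569491938227623
[[315.5        329.          28.61373138]
 [276.5        290.          27.03510857]]
[[315.5       327.5        62.4838829]]
flat x-5: [[308.8, 334.2], [299.1, 333.2]] lip [[437.0, 320.6], [258.5, 260.6]]
```

Request:
{"fn": "step_arm", "kwargs": {
  "rows": [
    {"tx": 0, "ty": 0, "tz": 4, "roll": 0},
    {"tx": -1.5, "ty": -1, "tz": 6, "roll": 0},
    {"tx": -3, "ty": -2.5, "tz": 7, "roll": 0},
    {"tx": -4.5, "ty": -3.5, "tz": 8, "roll": 0},
    {"tx": -4.5, "ty": -3.5, "tz": 8, "roll": 0}
  ]
}}

```text
t: 23.55
ee_pos: [0.5771, -0.0694, 0.0616]
eef_rot: [179.7, -0.1, 58.5]
force: [7.6, 2.5, 4.5]
grip_width: 0.0555
grasp_force: 10.2
```

Request:
{"fn": "step_arm", "kwargs": {
  "rows": [
    {"tx": 0, "ty": 0, "tz": -2, "roll": 0},
    {"tx": 0, "ty": 0, "tz": -4, "roll": 0},
    {"tx": 0, "ty": 0, "tz": -6, "roll": 0},
    {"tx": 0, "ty": 0, "tz": -7, "roll": 0},
    {"tx": 0, "ty": 0, "tz": -8, "roll": 0}
  ]
}}

```text
t: 24.05
ee_pos: [0.5798, -0.0692, 0.0549]
eef_rot: [179.4, -0.3, 58.5]
force: [16.0, 6.0, 7.5]
grip_width: 0.0557
grasp_force: 10.0
```

Request:
{"fn": "step_arm", "kwargs": {
  "rows": [
    {"tx": 0, "ty": 0, "tz": -1, "roll": 0},
    {"tx": 0, "ty": 0, "tz": -2, "roll": 0},
    {"tx": 0, "ty": 0, "tz": -3, "roll": 0},
    {"tx": 0, "ty": 0, "tz": -4, "roll": 0},
    {"tx": 0, "ty": 0, "tz": -4, "roll": 0}
  ],
  "force": 9
}}

```text
t: 24.55
ee_pos: [0.578, -0.0692, 0.0498]
eef_rot: [179.6, -0.2, 58.5]
force: [9.9, 4.9, 4.0]
grip_width: 0.0561
grasp_force: 9.1
```

```bash
python3 - <<'E'
from h import *
im,M=redtop(); p=np.load("red.npy")
q=lambda P:wproj(M,deckpts(p,np.array(P)/1000.)).round(1).tolist()
print("flat x-5:",q([[-5,-18,32],[-5,-18,0]]))
E
```

```text
F [10.1  3.5  5.1] tau [ 0.65 -1.92  0.07] p [ 0.578  -0.0692  0.0498] w 0.0563695799973389
[[317.         323.          31.33195305]]
[[317.         326.          69.23156738]]
flat x-5: [[311.4, 325.9], [300.8, 326.2]]
```

Request:
{"fn": "step_arm", "kwargs": {
  "rows": [
    {"tx": 0, "ty": 0, "tz": -1, "roll": 0},
    {"tx": 0, "ty": 0, "tz": -2, "roll": 0},
    {"tx": 0, "ty": 0, "tz": -3, "roll": 0},
    {"tx": 0, "ty": 0, "tz": -4, "roll": 0},
    {"tx": 0, "ty": 0, "tz": -4, "roll": 0}
  ],
  "force": 7
}}

```text
t: 25.1
ee_pos: [0.578, -0.0702, 0.0464]
eef_rot: [179.6, -0.1, 58.5]
force: [7.4, -1.8, 10.4]
grip_width: 0.057
grasp_force: 7.1
```

```bash
python3 - <<'E'
from h import *
im,M=redtop(); p=np.load("red.npy")
q=lambda P:wproj(M,deckpts(p,np.array(P)/1000.)).round(1).tolist()
print("flat x-5:",q([[-5,-18,32],[-5,-18,0]]))
E
```

```text
F [ 6.  -2.1 10.6] tau [-0.43 -1.27  0.04] p [ 0.578  -0.0702  0.0464] w 0.05672167181610544
[[318.5        321.5         29.75675583]]
[[318.5        329.          69.39328766]]
flat x-5: [[310.1, 328.2], [299.6, 328.0]]
```

Request:
{"fn": "step_arm", "kwargs": {
  "rows": [
    {"tx": 0, "ty": 0, "tz": 0, "roll": 0},
    {"tx": 0, "ty": 0, "tz": 0, "roll": 0},
    {"tx": 0, "ty": 0, "tz": 0, "roll": 0},
    {"tx": 0, "ty": 0, "tz": 0, "roll": 0},
    {"tx": 0, "ty": 0, "tz": 0, "roll": 0}
  ],
  "grip": 0.35
}}

```text
t: 25.65
ee_pos: [0.5753, -0.0692, 0.0443]
eef_rot: [180.0, -0.0, 58.5]
force: [3.8, -2.5, 4.7]
grip_width: 0.0628
grasp_force: 2.3
```

Request:
{"fn": "step_arm", "kwargs": {
  "rows": [
    {"tx": 0, "ty": 0, "tz": 0, "roll": 0},
    {"tx": 0, "ty": 0, "tz": 0, "roll": 0},
    {"tx": 0, "ty": 0, "tz": 0, "roll": 0},
    {"tx": 0, "ty": 0, "tz": 0, "roll": 0},
    {"tx": 0, "ty": 0, "tz": 0, "roll": 0}
  ],
  "grip": 0.6
}}

```text
t: 26.15
ee_pos: [0.5747, -0.0689, 0.0439]
eef_rot: [-180.0, 0.0, 58.5]
force: [-0.3, 0.5, 0.5]
grip_width: 0.0742
grasp_force: 0.0
```

```bash
python3 - <<'E'
from h import *
im,M=redtop(); p=np.load("red.npy")
q=lambda P:wproj(M,deckpts(p,np.array(P)/1000.)).round(1).tolist()
print("flat x-5:",q([[-5,-18,32],[-5,-18,0],[-9,-18,32]]))
E
```

```text
F [1.  0.1 0.4] tau [-0.01  0.01 -0.02] p [ 0.5748 -0.0689  0.044 ] w 0.0741206489107732
[[326.         327.5         30.60589409]]
[[324.5        317.          69.27968597]]
flat x-5: [[318.2, 329.9], [306.6, 329.2], [321.0, 320.5]]
```

Request:
{"fn": "step_arm", "kwargs": {
  "rows": [
    {"tx": 1, "ty": 1, "tz": 15, "roll": 0},
    {"tx": 3, "ty": 3, "tz": 35, "roll": 0},
    {"tx": 7, "ty": 6, "tz": 60, "roll": 0},
    {"tx": 14, "ty": 10, "tz": 90, "roll": 0},
    {"tx": 22, "ty": 16, "tz": 120, "roll": 0}
  ]
}}

```text
t: 26.7
ee_pos: [0.5971, -0.0529, 0.1665]
eef_rot: [180.0, -0.0, 58.5]
force: [0.8, -0.2, 0.1]
grip_width: 0.0744
grasp_force: 0.0
```

Request:
{"fn": "step_arm", "kwargs": {
  "rows": [
    {"tx": 0, "ty": 0, "tz": 10, "roll": -0.1},
    {"tx": 0, "ty": 0, "tz": 16, "roll": -0.2},
    {"tx": 0, "ty": 0, "tz": 16, "roll": -0.3},
    {"tx": 0, "ty": 0, "tz": 16, "roll": -0.35},
    {"tx": 0, "ty": 0, "tz": 16, "roll": -0.35}
  ],
  "grip": -1
}}

```text
t: 27.2
ee_pos: [0.5971, -0.0529, 0.1813]
eef_rot: [180.0, -0.0, 38.4]
force: [0.3, -0.7, 0.2]
grip_width: 0.0391
grasp_force: 0.0
```

```bash
cat > meas.py <<'E'
from h import *
import sys
p=np.load(sys.argv[1]+".npy"); y0=float(sys.argv[2])
im,M=snap("pics/%s.png"%sys.argv[3]); s=r.read_state(); print(s["t"],s["ee_pos"],s["eef_rot"][2])
q=wproj(M,deckpts(p,np.array([[-5,y0,32],[0,y0,32],[-10,y0,32],[-5,y0+5,32],[-5,y0,0],[-33,50,0],[-33,-50,0],[68,50,0],[68,-50,0]])/1000.)); print(q.round(1).tolist())
x,y=q[0].astype(int)
for b in((10,20),(24,42)): print(bore(im,max(x-60,0),x+60,max(y-60,0),y+60,*b))
hsv=cv2.cvtColor(im,cv2.COLOR_RGB2HSV); lo=((0,150,50),(7,255,255)) if sys.argv[1]=="red" else ((18,130,90),(35,255,255))
m=cv2.morphologyEx(cv2.inRange(hsv,*lo),2,np.ones((3,3))); c=max(cv2.findContours(m,0,1)[0],key=cv2.contourArea); print(cv2.approxPolyDP(c,4,True)[:,0].tolist())
E
python3 meas.py red -16 w11
```

```text
27.25 [ 0.597058   -0.0529199   0.18105378] 38.50630715664225
[[317.9, 272.3], [317.9, 278.8], [317.9, 265.8], [324.5, 272.2], [317.7, 278.3], [394.9, 245.5], [277.8, 245.8], [400.9, 369.1], [275.4, 369.4]]
[[318.5        267.5         16.8146286 ]
 [294.5        257.          16.03658867]]
[[318.5        270.5         36.44939804]]
[[280, 245], [276, 366], [369, 367], [360, 325], [361, 295], [374, 290], [396, 298], [394, 246], [347, 245], [326, 232]]
```

Copper is likely on the lip too (2–5 px downhill of a flat seat). Same nudge.

Request:
{"fn": "step_arm", "kwargs": {
  "rows": [
    {"tx": 14, "ty": 9, "tz": 0, "roll": 0},
    {"tx": 27, "ty": 17, "tz": -20, "roll": 0},
    {"tx": 27, "ty": 17, "tz": -65, "roll": 0},
    {"tx": 27, "ty": 17, "tz": -110, "roll": 0},
    {"tx": 27, "ty": 17, "tz": -140, "roll": 0}
  ]
}}

```text
t: 27.75
ee_pos: [0.6229, -0.0357, 0.0376]
eef_rot: [-179.9, 0.1, 38.5]
force: [1.2, 0.5, -0.1]
grip_width: 0.0003
grasp_force: 0.0
```

Request:
{"fn": "step_arm", "kwargs": {
  "rows": [
    {"tx": -5, "ty": -4, "tz": 0, "roll": 0},
    {"tx": -9, "ty": -7, "tz": 0, "roll": 0},
    {"tx": -12.5, "ty": -10, "tz": 0, "roll": 0},
    {"tx": -15.5, "ty": -12.5, "tz": 0, "roll": 0},
    {"tx": -15.5, "ty": -12.5, "tz": 0, "roll": 0}
  ]
}}

```text
t: 28.25
ee_pos: [0.6092, -0.0489, 0.0418]
eef_rot: [179.9, -0.1, 38.4]
force: [-0.4, 0.8, 1.6]
grip_width: 0.0005
grasp_force: 0.9
```

Request:
{"fn": "step_arm", "kwargs": {
  "rows": [
    {"tx": -1.5, "ty": -1.2, "tz": 1.5, "roll": 0},
    {"tx": -3, "ty": -2.4, "tz": 3, "roll": 0},
    {"tx": -4.5, "ty": -3.6, "tz": 4.5, "roll": 0},
    {"tx": -6, "ty": -4.8, "tz": 5.5, "roll": 0},
    {"tx": -7, "ty": -5.6, "tz": 6.5, "roll": 0}
  ]
}}

```text
t: 28.75
ee_pos: [0.6013, -0.0541, 0.0467]
eef_rot: [-180.0, 0.0, 38.4]
force: [3.9, 2.2, -0.6]
grip_width: 0.0006
grasp_force: 2.4
```

Request:
{"fn": "step_arm", "kwargs": {
  "rows": [
    {"tx": 0, "ty": 0, "tz": 0, "roll": 0},
    {"tx": -0.5, "ty": -0.4, "tz": 0.3, "roll": 0},
    {"tx": -1, "ty": -0.8, "tz": 0.6, "roll": 0},
    {"tx": -1.5, "ty": -1.2, "tz": 1, "roll": 0},
    {"tx": -1.5, "ty": -1.2, "tz": 1, "roll": 0}
  ]
}}

```text
t: 29.25
ee_pos: [0.5999, -0.0553, 0.0476]
eef_rot: [-180.0, 0.0, 38.4]
force: [2.5, 2.5, -0.6]
grip_width: 0.0007
grasp_force: 2.2
```

Request:
{"fn": "step_arm", "kwargs": {
  "rows": [
    {"tx": 2, "ty": 1.6, "tz": 0, "roll": 0},
    {"tx": 8, "ty": 6, "tz": 0, "roll": 0},
    {"tx": 18, "ty": 14, "tz": 10, "roll": 0},
    {"tx": 18, "ty": 14, "tz": 40, "roll": 0},
    {"tx": 14, "ty": 12, "tz": 80, "roll": 0}
  ]
}}

```text
t: 29.75
ee_pos: [0.6133, -0.0427, 0.1269]
eef_rot: [-179.8, 0.2, 38.5]
force: [-0.1, -0.8, -0.0]
grip_width: 0.0007
grasp_force: 0.0
```

Request:
{"fn": "step_arm", "kwargs": {
  "rows": [
    {"tx": -6, "ty": -4, "tz": 30, "roll": 0},
    {"tx": -14, "ty": -9, "tz": 50, "roll": 0},
    {"tx": -17, "ty": -10, "tz": 53, "roll": 0},
    {"tx": -17, "ty": -10, "tz": 53, "roll": 0},
    {"tx": -17, "ty": -10, "tz": 53, "roll": 0}
  ]
}}

```text
t: 30.25
ee_pos: [0.5966, -0.053, 0.1792]
eef_rot: [-179.9, 0.1, 38.4]
force: [-0.5, 0.1, -0.2]
grip_width: 0.0001
grasp_force: 0.0
```

```bash
python3 meas.py red -16 w12
```

```text
30.3 [ 0.59663287 -0.05300412  0.1791424 ] 38.44070280331902
[[318.5, 272.4], [318.5, 279.0], [318.5, 265.8], [325.1, 272.4], [318.3, 278.4], [396.1, 245.5], [278.1, 245.6], [401.8, 369.9], [275.5, 370.0]]
[[321.         278.          16.13947105]]
[[319.5        279.5         37.36922836]]
[[280, 245], [278, 305], [287, 296], [311, 289], [317, 313], [317, 295], [327, 289], [351, 300], [365, 344], [399, 344], [395, 246]]
```

Copper now reads x≈-0.5, y≈-15 mm, clear of the lip. I'll re-check brass, which read close to the lip.

Request:
{"fn": "step_arm", "kwargs": {
  "rows": [
    {"tx": 0, "ty": -10, "tz": 25, "roll": 0},
    {"tx": 0, "ty": -55, "tz": 40, "roll": 0},
    {"tx": -5, "ty": -105, "tz": 40, "roll": 0.05},
    {"tx": -10, "ty": -150, "tz": 40, "roll": 0.09},
    {"tx": -15, "ty": -195, "tz": 30, "roll": 0.09}
  ]
}}

```text
t: 30.8
ee_pos: [0.5821, -0.2501, 0.2105]
eef_rot: [180.0, -0.0, 43.7]
force: [0.3, -0.3, -0.2]
grip_width: 0.0008
grasp_force: 0.0
```

Request:
{"fn": "step_arm", "kwargs": {
  "rows": [
    {"tx": -2, "ty": -25, "tz": -10, "roll": 0},
    {"tx": -4, "ty": -41, "tz": -30, "roll": 0},
    {"tx": -4, "ty": -41, "tz": -31, "roll": 0},
    {"tx": -4, "ty": -41, "tz": -31, "roll": 0},
    {"tx": -4, "ty": -41, "tz": -31, "roll": 0}
  ]
}}

```text
t: 31.3
ee_pos: [0.5786, -0.2883, 0.1802]
eef_rot: [180.0, -0.0, 43.6]
force: [0.8, 0.1, -0.7]
grip_width: 0.0007
grasp_force: 0.0
```

```bash
python3 meas.py yel -14 w13
```

```text
31.35 [ 0.57863462 -0.28831684  0.18043992] 43.6620942973455
[[319.1, 276.5], [319.1, 283.0], [319.1, 270.0], [325.7, 276.5], [318.8, 282.1], [393.7, 249.3], [276.5, 249.5], [399.4, 373.2], [273.9, 373.4]]
[[332.5        309.          16.42854118]
 [319.         276.          14.6444025 ]]
[[317.5        279.          36.77610397]]
[[276, 250], [274, 320], [284, 298], [312, 290], [317, 334], [317, 295], [328, 290], [351, 301], [365, 344], [396, 344], [392, 250], [340, 249], [327, 241]]
```

Request:
{"fn": "step_arm", "kwargs": {
  "rows": [
    {"tx": 12, "ty": 9, "tz": 0, "roll": 0},
    {"tx": 23, "ty": 18, "tz": -20, "roll": 0},
    {"tx": 23, "ty": 18, "tz": -65, "roll": 0},
    {"tx": 23, "ty": 18, "tz": -110, "roll": 0},
    {"tx": 23, "ty": 18, "tz": -140, "roll": 0}
  ]
}}

```text
t: 31.85
ee_pos: [0.6011, -0.2694, 0.0371]
eef_rot: [-179.9, 0.0, 43.7]
force: [0.0, -0.4, 0.1]
grip_width: 0.0004
grasp_force: 0.0
```

Request:
{"fn": "step_arm", "kwargs": {
  "rows": [
    {"tx": -6, "ty": -6, "tz": 0, "roll": 0},
    {"tx": -12, "ty": -11.5, "tz": 0, "roll": 0},
    {"tx": -15, "ty": -14.5, "tz": 0, "roll": 0},
    {"tx": -17, "ty": -16, "tz": 1, "roll": 0},
    {"tx": -17, "ty": -16, "tz": 1, "roll": 0}
  ]
}}

```text
t: 32.35
ee_pos: [0.5844, -0.288, 0.0423]
eef_rot: [179.9, -0.0, 43.6]
force: [0.3, -0.3, 0.3]
grip_width: 0.0006
grasp_force: 0.0
```

Request:
{"fn": "step_arm", "kwargs": {
  "rows": [
    {"tx": -1, "ty": -1, "tz": 1, "roll": 0},
    {"tx": -2, "ty": -2, "tz": 2, "roll": 0},
    {"tx": -3, "ty": -3, "tz": 3, "roll": 0},
    {"tx": -3, "ty": -3, "tz": 3, "roll": 0},
    {"tx": -3, "ty": -3, "tz": 3, "roll": 0}
  ]
}}

```text
t: 32.85
ee_pos: [0.5812, -0.2901, 0.0436]
eef_rot: [180.0, -0.0, 43.6]
force: [3.0, 1.9, -1.2]
grip_width: 0.0004
grasp_force: 2.0
```

Request:
{"fn": "step_arm", "kwargs": {
  "rows": [
    {"tx": -1, "ty": -1, "tz": 1, "roll": 0},
    {"tx": -2, "ty": -2, "tz": 2, "roll": 0},
    {"tx": -3, "ty": -3, "tz": 3, "roll": 0},
    {"tx": -4, "ty": -3.5, "tz": 3.5, "roll": 0},
    {"tx": -4, "ty": -3.5, "tz": 3.5, "roll": 0}
  ]
}}

```text
t: 33.35
ee_pos: [0.5768, -0.2939, 0.0472]
eef_rot: [-180.0, 0.0, 43.6]
force: [2.1, 2.1, -1.9]
grip_width: 0.0005
grasp_force: 1.5
```

Request:
{"fn": "step_arm", "kwargs": {
  "rows": [
    {"tx": 2, "ty": 2, "tz": 0, "roll": 0},
    {"tx": 8, "ty": 7, "tz": 0, "roll": 0},
    {"tx": 18, "ty": 17, "tz": 10, "roll": 0},
    {"tx": 18, "ty": 17, "tz": 40, "roll": 0},
    {"tx": 14, "ty": 13, "tz": 80, "roll": 0}
  ]
}}

```text
t: 33.85
ee_pos: [0.5913, -0.279, 0.1273]
eef_rot: [-179.9, 0.0, 43.7]
force: [-0.6, -0.6, 0.4]
grip_width: 0.0004
grasp_force: 0.0
```

Request:
{"fn": "step_arm", "kwargs": {
  "rows": [
    {"tx": -6, "ty": -4, "tz": 30, "roll": 0},
    {"tx": -12, "ty": -8, "tz": 50, "roll": 0},
    {"tx": -14, "ty": -9, "tz": 52, "roll": 0},
    {"tx": -14, "ty": -9, "tz": 52, "roll": 0},
    {"tx": -14, "ty": -9, "tz": 52, "roll": 0}
  ]
}}

```text
t: 34.35
ee_pos: [0.5769, -0.2891, 0.1778]
eef_rot: [-179.9, 0.0, 43.6]
force: [0.5, 0.3, -0.6]
grip_width: 0.0003
grasp_force: 0.0
```

```bash
python3 meas.py yel -14 w14
```

```text
34.4 [ 0.57681977 -0.28913419  0.17769836] 43.60607518278606
[[320.3, 275.3], [320.4, 281.9], [320.3, 268.8], [327.0, 275.3], [320.0, 281.1], [395.6, 248.1], [277.4, 248.2], [401.4, 373.0], [274.7, 373.1]]
[[320.         287.          14.99686527]
 [294.5        282.5         14.65140057]]
[[320.         287.          37.3985672 ]
 [300.5        272.          30.55990028]]
[[277, 248], [275, 316], [286, 297], [304, 290], [329, 290], [351, 301], [365, 344], [397, 344], [394, 248]]
```

```bash
python3 - <<'E'
from plant import r
print(r.hand_in())
E
```

```text
the job is handed in; nothing more can be done
None
```

I handed the job in with both spools on their own colour's cradle. From the wrist-camera measurements, copper sits on red at x ≈ -0.5 mm, y ≈ -15 mm, and brass on yellow at x ≈ +4 mm, y ≈ -14 mm. I judged them flat from those positions rather than measuring tilt, I did not re-check the steel spool or the bystanders, and hand-in returned no verdict.

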